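# Load the dry-block station and hang its guard

### The job

Get the dry-block station running: lift the grey cover off by its knob and set it flat on the rubber pad, then stand every sample vial that is on the bench upright in a well of the aluminium block, one to a well and fully down, and put the cover back on, fully down over the block. Then take the amber guard leaf from its stand and hang it on the station, both knuckles fully down on their two pintle pins and the leaf closed across the front, and finally press the start button fully once and leave it. Leave the bottle, beaker, dish and clear box standing where they are.

Things in the scene. Friction and masses are not known exactly. Their poses are not given: they have to be found in the camera images.
- station: white station fixed on the bench, 180 (x) by 260 mm (y); origin: centre of its underside, z up, -x is its front. Deck at 45 mm; grey console (100 x 60 mm, top at 90 mm) centred at x +20, y -95 mm; a steel post (14 x 18, 125 mm high) on the front face at x -97, y +110 mm carries two brackets towards -x, each with a collar (radius 10 mm) and an upright pintle pin
- pin_low (a point): foot of the lower pintle pin, on its collar's top, 40 mm above the bench, at station x -122, y +110 mm. The pin is 8 mm thick and 18 mm tall with a round tip; both pins stand on one vertical axis, 70 mm apart
- pin_high (a point): foot of the upper pintle pin on its collar, 110 mm above the bench, straight above pin_low, same pin. Its bracket (14 mm wide) reaches 12 mm below this point, so the lower knuckle must come in sideways under it: with the guard held 24 to 36 mm above its hung height both knuckles pass freely over the pin tips from the station's -y or -x side
- cover_seat (a point): point on the station's deck under the middle of the aluminium block (station x 0, y +40 mm), 45 mm above the bench; the cover's origin comes here when it is on. Axes as the station's
- block_hole0 (a point): centre of the mouth of well 0 of the aluminium block (142 x 142 x 34 mm, top 79 mm above the bench): round well 43 mm wide, 28 mm deep, 2 x 2 wells 66 mm apart
- block_hole1 (a point): centre of the mouth of well 1 of the aluminium block (142 x 142 x 34 mm, top 79 mm above the bench): round well 43 mm wide, 28 mm deep, 2 x 2 wells 66 mm apart
- block_hole2 (a point): centre of the mouth of well 2 of the aluminium block (142 x 142 x 34 mm, top 79 mm above the bench): round well 43 mm wide, 28 mm deep, 2 x 2 wells 66 mm apart
- block_hole3 (a point): centre of the mouth of well 3 of the aluminium block (142 x 142 x 34 mm, top 79 mm above the bench): round well 43 mm wide, 28 mm deep, 2 x 2 wells 66 mm apart
- start_top (a point): centre of the top of the white start button (28 mm wide) on the console; pressed straight down, 6 mm of travel, about 4 N spring, springs back
- start (a joint): start button travel in m: 0 out, 0.006 fully in
- cover: loose grey cover, an upturned square box 158 x 158 x 72 mm, walls 4 mm (4 mm play a side around the block), 0.25 kg, black round knob on top, 32 mm wide and 30 mm tall (72 to 102 mm above the origin); origin at the centre of its lower edge plane, z up, x and y along its sides. It stands on the deck over the block at the start. Square: any quarter turn fits
- pad: black rubber pad on the bench, fixed, 175 x 175 x 3 mm; origin at the centre of its underside; the cover is set down here
- guard: guard leaf, 0.25 kg: white frame, amber pane, 160 wide x 130 high x 8 mm. Origin on the knuckle axis level with its lower edge; z up, leaf from y -14 to -174 mm, x its normal. Starts upright in a fixed grey stand: base 100 x 130 x 10 mm under it, slot 14 mm wide, walls to 45 mm; lift 40 mm to clear. Hung and closed: axes as the station's, lower edge at 20 mm; swings freely, may sag 0.05 rad
- knuckle_low (a point): centre of the lower end of the lower knuckle, 20 mm above the guard's lower edge; knuckle block 24 x 24 x 18 mm with an upright through hole 12.5 mm wide, flared at its lower mouth
- knuckle_high (a point): the same for the upper knuckle, 90 mm above the guard's lower edge; it comes to pin_high as knuckle_low comes to pin_low
- guard_tab (a point): grip point near the top of the guard's tab: guard x 0, y -86, z +150 mm, above its centre of mass. The tab is 12 mm thick (x), 40 mm wide (y) and 30 mm high (130 to 160 mm above the lower edge)
- vial0: squat sample vial with a white cap, 38 mm across and 54 mm tall, 90 g, heavy base, upright on the bench; origin at the centre of its underside, z up. Two to four are present, None if absent. In a well it stands 26 mm above the block
- vial1: squat sample vial with a white cap, 38 mm across and 54 mm tall, 90 g, heavy base, upright on the bench; origin at the centre of its underside, z up. Two to four are present, None if absent. In a well it stands 26 mm above the block
- vial2: squat sample vial with a white cap, 38 mm across and 54 mm tall, 90 g, heavy base, upright on the bench; origin at the centre of its underside, z up. Two to four are present, None if absent. In a well it stands 26 mm above the block
- vial3: squat sample vial with a white cap, 38 mm across and 54 mm tall, 90 g, heavy base, upright on the bench; origin at the centre of its underside, z up. Two to four are present, None if absent. In a well it stands 26 mm above the block
- bottle: bystander: clear bottle, 72 mm across, 150 mm tall; leave alone
- beaker: bystander: glass beaker, 68 mm across, 90 mm tall; leave alone
- dish: bystander: white dish, 80 mm across, 22 mm tall, between stand and station; leave alone
- tipbox: bystander: clear box 85 x 120 x 50 mm; leave alone
Not all that is in view belongs to the job. Of the things that look like the guard, the larger one is meant.

How it is judged (in metres and radians):
On the way, in this order (a step that is already met when the one before it is completed fails the run):
1. the cover stands flat on the rubber pad, released (horizontal distance between cover and pad below 0.04 m and height (world z) of cover below 0.009 m and angle between cover's own z axis and vertical below 0.08 rad and linear speed of cover below 0.03 m/s and contact force between the fingers and cover below 0.1 N), for 0.2 s.
2. every vial present stands fully down in a well (((horizontal distance between vial0 and block_hole0 below 0.006 m and z of vial0 in the frame of block_hole0 below -0.022 m) or (horizontal distance between vial0 and block_hole1 below 0.006 m and z of vial0 in the frame of block_hole1 below -0.022 m) or (horizontal distance between vial0 and block_hole2 below 0.006 m and z of vial0 in the frame of block_hole2 below -0.022 m) or (horizontal distance between vial0 and block_hole3 below 0.006 m and z of vial0 in the frame of block_hole3 below -0.022 m)) and angle between each of vial0, vial1, vial2, vial3's own z axis and vertical below 0.15 rad and linear speed of each of vial0, vial1, vial2, vial3 below 0.03 m/s and contact force between the fingers and vial0 below 0.1 N and ((horizontal distance between vial1 and block_hole0 below 0.006 m and z of vial1 in the frame of block_hole0 below -0.022 m) or (horizontal distance between vial1 and block_hole1 below 0.006 m and z of vial1 in the frame of block_hole1 below -0.022 m) or (horizontal distance between vial1 and block_hole2 below 0.006 m and z of vial1 in the frame of block_hole2 below -0.022 m) or (horizontal distance between vial1 and block_hole3 below 0.006 m and z of vial1 in the frame of block_hole3 below -0.022 m)) and contact force between the fingers and vial1 below 0.1 N and ((horizontal distance between vial2 and block_hole0 below 0.006 m and z of vial2 in the frame of block_hole0 below -0.022 m) or (horizontal distance between vial2 and block_hole1 below 0.006 m and z of vial2 in the frame of block_hole1 below -0.022 m) or (horizontal distance between vial2 and block_hole2 below 0.006 m and z of vial2 in the frame of block_hole2 below -0.022 m) or (horizontal distance between vial2 and block_hole3 below 0.006 m and z of vial2 in the frame of block_hole3 below -0.022 m)) and contact force between the fingers and vial2 below 0.1 N and ((horizontal distance between vial3 and block_hole0 below 0.006 m and z of vial3 in the frame of block_hole0 below -0.022 m) or (horizontal distance between vial3 and block_hole1 below 0.006 m and z of vial3 in the frame of block_hole1 below -0.022 m) or (horizontal distance between vial3 and block_hole2 below 0.006 m and z of vial3 in the frame of block_hole2 below -0.022 m) or (horizontal distance between vial3 and block_hole3 below 0.006 m and z of vial3 in the frame of block_hole3 below -0.022 m)) and contact force between the fingers and vial3 below 0.1 N), for 0.2 s.
3. the cover is back on, fully down over the block (horizontal distance between cover and cover_seat below 0.011 m and z of cover in the frame of cover_seat below 0.006 m and angle between cover's own z axis and vertical below 0.08 rad and linear speed of cover below 0.03 m/s and contact force between the fingers and cover below 0.1 N), for 0.2 s.
4. the guard hangs with both knuckles fully down on the pins, closed across the front (distance between knuckle_low and pin_low below 0.007 m and distance between knuckle_high and pin_high below 0.007 m and angle between the y axis of guard and the y axis of station, either way round below 0.35 rad and y of guard_tab in the frame of station below 0.06 m and linear speed of guard below 0.03 m/s and contact force between the fingers and guard below 0.1 N), for 0.2 s.
5. the start button is pressed fully (value of joint start above 0.0045 m), for 0.05 s.
At the end, for the whole second after the job is handed in: All vials in wells (6 mm off-centre at most, 22 mm or more down, upright); cover down on the deck over the block (11 mm, 6 mm in height); both knuckles within 7 mm of their pin feet, leaf within 0.35 rad of the front; button out; all at rest, released (all of step 2 and all of step 3 and all of step 4 and value of joint start below 0.002 m); the robot touches nothing.
It fails at once if the bottle is shoved more than 50 mm or tipped over (distance of bottle from where it was at the start of the episode above 0.05 m or angle between bottle's own z axis and vertical above 0.6 rad).
It fails at once if the beaker is shoved more than 50 mm or tipped over (distance of beaker from where it was at the start of the episode above 0.05 m or angle between beaker's own z axis and vertical above 0.6 rad).
It fails at once if the dish is shoved more than 50 mm or tipped over (distance of dish from where it was at the start of the episode above 0.05 m or angle between dish's own z axis and vertical above 0.6 rad).
It fails at once if the tipbox is shoved more than 50 mm or tipped over (distance of tipbox from where it was at the start of the episode above 0.05 m or angle between tipbox's own z axis and vertical above 0.6 rad).
Of vial0, vial1, vial2, vial3 only 2 to 4 are there at a start; the rules pass over those that are not, and their reading is None.
At some moment in a run one of vial0, vial1, vial2, vial3 may be knocked a few centimetres aside while the robot is not near it.
It also fails if it takes over 210 s, if anything falls off the work surface, if the arm or the gripper's body presses on something with over 40 N, if the wrist force passes 120 N, or if a joint passes its speed limit or range.

### The arm

A 6-joint arm with a two-finger parallel gripper is mounted at the origin on the work surface. World frame = base frame: x ahead of the robot, y to its left, z up, the work surface at z = 0. Lengths are in m, angles in degrees, forces in N, time in s.
With the tool pointing down it reaches from about 0.325 to 0.85 m from the base axis. Payload 4.4 kg.
Tool frame: the origin (TCP) lies midway between the tips of the shut fingers; the grasp point (between the pads) lies 19 mm behind it (grasp_offset is the distance from the TCP to the grasp point, in m); z points along the fingers, y is the direction in which the jaws open and shut (so a half turn about z gives the same grasp; the last joint's range is limited). The gripper opens to 94 mm and grips with 3 to 60 N. Pads are 16 mm wide; open, the fingers measure 119 mm over their backs; the gripper's body (75 mm by 177 mm) begins 78 mm behind the grasp point.
Start: joints at [62.768, 11.837, 88.321, -0, 79.842, -8.623], TCP at [0.184, 0.545, 0.175] pointing down, gripper open.
Joint ranges: [-156.59, 156.59], [-49.26, 127.26], [12.9, 141.05], [-63.56, 243.56], [4.71, 150.69], [-161.64, 161.64]. Speed limits (degrees/s): [159.86, 159.86, 180, 180, 180, 180].

### API

Orientations are given as [roll, pitch, yaw] about the fixed x, y, z axes, in that order (R = Rz(yaw) Ry(pitch) Rx(roll)).
In Python, from rig import * gives the robot as it stands.
- The arm moves only by the tool carry_out, never from a script. Its argument "rows" is a list of rows, each a list of 5 numbers: the gripper's target within -1 to 1 (fully open at 1, half-way at 0, shut at -1), then the shift along the world's x, y, z in m, then the turn about the world's z in units of 8 degrees (1.0 is 8 degrees). A call has 1 to 12 rows; each row is the pose to reach, as a shift and turn from the pose commanded when the call began; what a row does not reach only later rows make up. A row lasts 1/10 s, in which the tool goes at most 50 mm and 8.59 degrees, less where a joint would pass 70% of its speed; a pose out of reach is approached as far as the arm can. A call with a gripper value outside its range is refused whole. The fingers move at their own pace and stop on an object; "grip_force" is the grip in N (left out, the last holds). Time passes only in rows, so rows that repeat a pose let the fingers close. It gives the time, the measured TCP pose, the force and the opening at its end, in the units of the state.
- get_state(): the state, without advancing time (a new reading comes with each control period).
- get_image(name): name is "side" or "top"; returns the picture (420x560x3 uint8, red, green, blue); there is no depth.
- calibration(name): a dict with "fx", "fy", "cx", "cy" (pixels), "cam_to_world" (4x4, takes a point from camera to world coordinates). Camera axes: x right, y up, looking along -z (the intrinsics and any distortion apply to the point x, -y, -z); pixel columns grow to the right and rows downward; lengths in m; the calibration is good to about 2 mm. A picture is of the moment at which its call begins. calibration takes no time and is no camera call.
- close_job(): hands the job in, once; it reports no verdict.
The state is a dict: "time_s": time; "joint_positions": joint angles; "qvel": joint speeds; "joint_efforts": joint torques, N m; "ee_pos": TCP position; "ee_rot": TCP orientation; "force": force on the tool from outside, world axes, zero at the start; "moment": the same for the moment, N m; "gripper_width": finger opening in m.
Only numpy, scipy, OpenCV 4.12 (cv2) and the standard library are available. Lean on these libraries where they do the work, as an engineer would, in place of code of your own. Each camera call takes 0.05 s, during which the arm holds its last target. There are 200 camera calls.

## Working session

There is one attempt and no reset: what is moved stays moved. The work goes in short steps, Python scripts to look and compute and a tool call to move; the robot and the scene stay as the last step left them, time stands still between calls to the robot, and variables do not carry over. Pictures are saved under pics/ and viewed, about 12 in all and at most 16, crops included, and the job is handed in when it is done.

Besides the shell and the picture viewer there is one more tool, called after ">>>" by a JSON object that holds its "fn" and its "kwargs", one argument or row to a line. carry_out: Moves the arm, as the interface text tells. Its arguments: {"type":"object","properties":{"rows":{"type":"array"},"grip_force":{"type":"number"}},"required":["rows"]}

```bash
ls; mkdir -p pics; python3 - <<'E'
from rig import *
import cv2
print(get_state())
for n in("top","side"):
    im=get_image(n); cv2.imwrite(f"pics/{n}0.png",im[:,:,::-1])
    print(n,calibration(n))
E
```

```text
pics
{'time_s': 0.0, 'joint_positions': array([ 6.27679678e+01,  1.18839122e+01,  8.84024003e+01,  2.81776463e-04,
        7.98403340e+01, -8.62296210e+00]), 'qvel': array([-0.0028191 , -0.00431502,  0.08907477, -0.0838268 , -0.16360747,
        0.06814288]), 'joint_efforts': array([ 4.18929403e-04, -3.70879483e+01, -2.81415904e+01,  6.96364045e-02,
        3.60647449e-02, -1.60843128e-04]), 'ee_pos': array([0.18310294, 0.54417047, 0.17381407]), 'ee_rot': array([-1.79874827e+02, -1.92624181e-02,  1.61390859e+02]), 'force': array([ 0.26825411, -0.52053567,  0.10925197]), 'moment': array([0.02475206, 0.00881269, 0.00612945]), 'gripper_width': 0.09391481128236165}
top {'fx': 382.9590777124514, 'fy': 382.9590777124514, 'cx': 280.3634118176135, 'cy': 205.83155652118623, 'cam_to_world': array([[-0.02483749,  0.99348661, -0.11120902,  0.40988656],
       [-0.99968277, -0.02514813, -0.0013912 , -0.02279671],
       [-0.00417884,  0.11113919,  0.99379607,  1.10761917],
       [ 0.        ,  0.        ,  0.        ,  1.        ]])}
side {'fx': 488.59530252189955, 'fy': 488.59530252189955, 'cx': 277.31753892526973, 'cy': 211.25681126460043, 'cam_to_world': array([[ 8.62829072e-01,  3.25858062e-01, -3.86448593e-01,
        -5.72355789e-02],
       [-5.05494809e-01,  5.54700239e-01, -6.60895334e-01,
        -9.94442277e-01],
       [-9.94946222e-04,  7.65587466e-01,  6.43331052e-01,
         1.06353495e+00],
       [ 0.00000000e+00,  0.00000000e+00,  0.00000000e+00,
         1.00000000e+00]])}
```

View pics/top0.png

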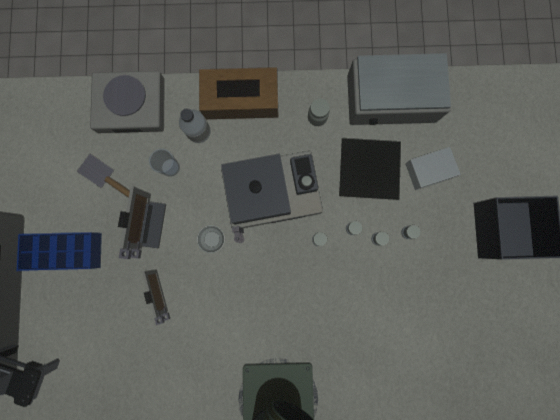

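View pics/side0.png

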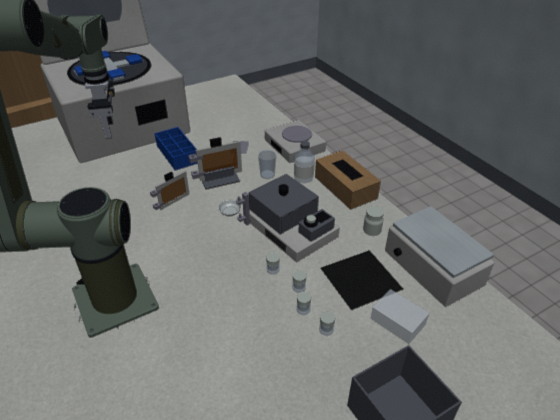

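```bash
cat > h.py <<'E'
import numpy as np, cv2
from rig import *
from scipy.optimize import least_squares
C={n:calibration(n) for n in("top","side")}
def proj(n,P):
    c=C[n];T=np.linalg.inv(c["cam_to_world"]);P=np.atleast_2d(P)
    q=P@T[:3,:3].T+T[:3,3]
    return np.c_[c["cx"]+c["fx"]*q[:,0]/-q[:,2], c["cy"]-c["fy"]*q[:,1]/-q[:,2]]
def ray(n,u,v,z):
    c=C[n];T=c["cam_to_world"]
    d=T[:3,:3]@np.array([(u-c["cx"])/c["fx"],-(v-c["cy"])/c["fy"],-1]);o=T[:3,3]
    return o+d*(z-o[2])/d[2]
def place(pose,P):  # pose x,y,yaw(deg)
    a=np.radians(pose[2]);P=np.atleast_2d(np.array(P,float))
    return np.c_[P[:,0]*np.cos(a)-P[:,1]*np.sin(a)+pose[0],P[:,0]*np.sin(a)+P[:,1]*np.cos(a)+pose[1],P[:,2]]
def fit(p0,obs): # obs: (cam,localP,(u,v))
    f=lambda p:np.concatenate([(proj(n,place(p,P))[0]-uv) for n,P,uv in obs])
    r=least_squares(f,p0,x_scale=[.01,.01,1],loss='soft_l1');return r.x,f(r.x).reshape(-1,2)
def snap(n,name,box=None,s=1):
    im=get_image(n);cv2.imwrite(f"pics/raw_{name}.png",im[:,:,::-1])
    return crop(im[:,:,::-1],name,box,s)
def crop(im,name,box,s,gain=1.6):
    x0,y0,x1,y1=box or(0,0,560,420)
    im=cv2.convertScaleAbs(cv2.resize(im[y0:y1,x0:x1],None,fx=s,fy=s,interpolation=cv2.INTER_CUBIC),alpha=gain)
    for k in range((x0+9)//10*10,x1,10):
        L=12 if k%50==0 else 5;cv2.line(im,(int((k-x0)*s),0),(int((k-x0)*s),L),(0,255,255))
        if k%50==0:cv2.putText(im,str(k),(int((k-x0)*s),24),0,.4,(0,255,255))
    for k in range((y0+9)//10*10,y1,10):
        L=12 if k%50==0 else 5;cv2.line(im,(0,int((k-y0)*s)),(L,int((k-y0)*s)),(0,255,255))
        if k%50==0:cv2.putText(im,str(k),(14,int((k-y0)*s)),0,.4,(0,255,255))
    cv2.imwrite(f"pics/{name}.png",im)
E
python3 - <<'E'
from h import *
t=cv2.imread("pics/top0.png");s=cv2.imread("pics/side0.png")
crop(t,"c1",(215,130,415,250),4)
crop(s,"c2",(210,165,410,315),4)
crop(t,"c3",(75,145,235,265),5)
E
```

```text
(no output)
```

View pics/c1.png

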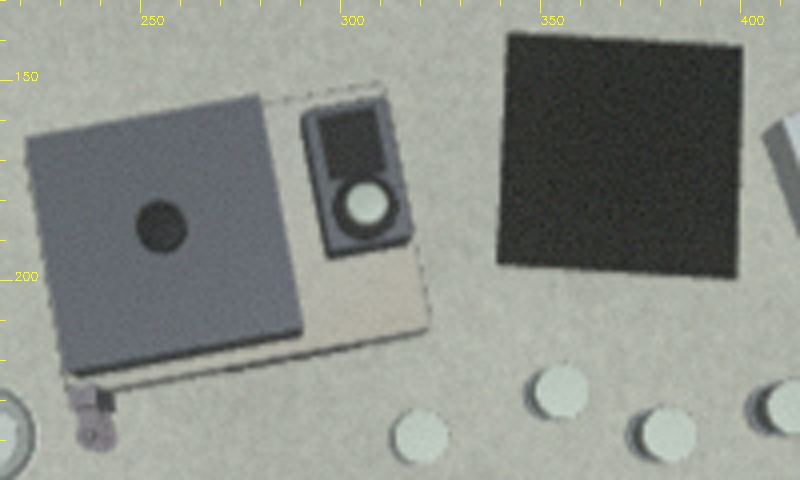

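View pics/c2.png

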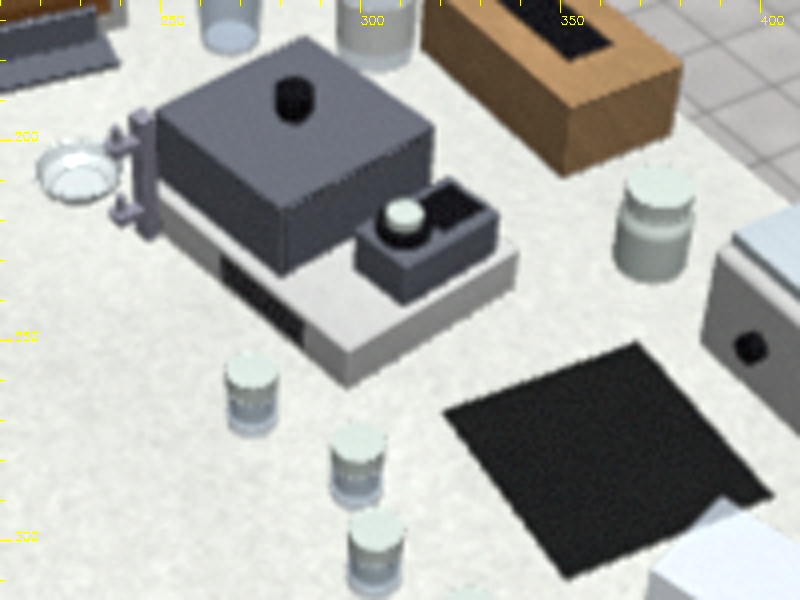

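View pics/c3.png

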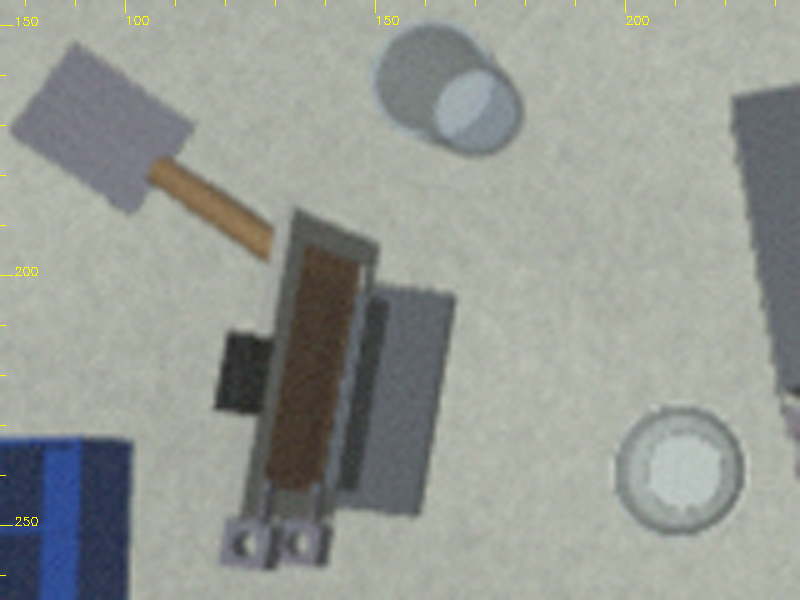

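```bash
cat > fit1.py <<'E'
from h import *
q=.06 # pixel shift
c=.079;D=.045
obs=[]
def a(n,P,uv): obs.append((n,np.array(P)/1000.,np.array(uv)))
for P,uv in [((79,119,117),(221.25,163.75)),((79,-39,117),(280,153.75)),((-79,-39,117),(290.5,212.5)),((-79,119,117),(233.75,223.2)),((0,40,147),(255.25,186.5)),
 ((-90,-130,45),(322.5,212)),((70,-65,90),(290.5,158)),((70,-125,90),(311.25,154.25)),((-30,-125,90),(317.75,189.25)),((-122,110,128),(238.75,238.75))]: a("top",P,uv)
for P,uv in [((-79,119,117),(249.5,193)),((79,119,117),(286.25,174.25)),((79,-39,117),(318.25,196.75)),((-79,-39,117),(280.75,216.25)),
 ((-90,-130,45),(296.75,252.5)),((-90,-130,0),(296.75,261.75)),((90,-130,45),(339.25,228)),((-30,-125,90),(311.25,231.25)),((70,-125,90),(334.5,218.25)),((-122,110,128),(239,197)),((-122,110,58),(240.5,214.25))]: a("side",P,uv)
for i in("top","side",None):
    o=[x for x in obs if i is None or x[0]==i]
    p,r=fit([.5,.05,10],o);print(i,p.round(4))
print(r.round(1).tolist())
print("knob",place(p,[0,.04,.147]),ray("top",255.25,186.5,.147),"pins",place(p,[-.122,.11,.04]))
print("btn",ray("top",306.75,181,.100),ray("side",311.25,218.5,.100))
for dx in(-.033,.033):
  for dy in(-.033,.033): print("hole",place(p,[dx,.04+dy,.079]).round(4))
o=[("top",np.array(P)/1e3,np.array(uv)) for P,uv in [((87.5,87.5,3),(342,138.25)),((87.5,-87.5,3),(400.75,141.5)),((-87.5,-87.5,3),(399,199.5)),((-87.5,87.5,3),(339.25,195.75))]]
pp,r=fit([.5,-.2,0],o);print("pad",pp.round(4),r.round(1).tolist())
t=cv2.imread("pics/top0.png")
for u,v in[(320,239.25),(355.25,227.75),(382,238.5),(413,231.5)]:
    print("vial",ray("top",u,v,.054).round(4))
for u,v in[(273,257.5),(299.5,275.5),(304,297.5),(327,320)]: print("  side",ray("side",u,v,.054).round(4))
# guard from top: fit x,y,yaw with z=10mm
G=[((0,0,118),(124.4,254)),((0,0,48),(135.6,253.6)),((4,-174,0),(150.6,194)),((0,-106,160),(120.9,211.8)),((0,-66,160),(118.5,226))]
for z in(0,10):
    o=[("top",(np.array(P)+[0,0,z])/1e3,np.array(uv)) for P,uv in G]
    g,r=fit([.35,.4,90],o);print("guard z",z,g.round(4),r.round(1).tolist(),place(g,[0,-.086,.15+z/1e3]))
for n,uv in [("dish",(211.5,239)),("beaker",(165,162)),("bottle",(190,122))]: print(n,ray("top",*uv,.02).round(3))
crop(cv2.imread("pics/side0.png"),"c4",(180,125,270,225),6,2)
E
python3 fit1.py
```

```text
top [5.7530e-01 2.0000e-03 9.1986e+00]
side [5.7590e-01 4.0000e-04 9.1626e+00]
None [5.7560e-01 1.4000e-03 9.2705e+00]
[[0.0, 0.7], [0.2, -0.2], [1.0, -0.5], [-2.2, 0.1], [0.1, -0.3], [1.2, 0.3], [-0.2, -0.6], [0.7, -0.9], [1.5, -0.1], [-1.4, 0.1], [-1.7, -0.9], [-0.3, -0.8], [0.4, -0.6], [-0.9, 1.0], [0.0, 0.4], [-0.3, 1.8], [0.8, -1.2], [0.1, 0.7], [1.0, -0.5], [-0.7, -0.8], [-1.0, -0.8]]
knob [[0.56912723 0.04087235 0.147     ]] [0.56837218 0.04106703 0.147     ] pins [[0.43744404 0.0903045  0.04      ]]
btn [ 0.58745844 -0.09336885  0.1       ] [ 0.59253912 -0.08562696  0.1       ]
hole [[0.5419 0.003  0.079 ]]
hole [[0.5312 0.0681 0.079 ]]
hole [[0.607  0.0136 0.079 ]]
hole [[0.5964 0.0788 0.079 ]]
pad [ 0.637  -0.2874 -5.0303] [[-0.3, -0.6], [0.2, -0.3], [0.3, 0.4], [-0.2, 0.4]]
vial [ 0.4329 -0.1276  0.054 ]
vial [ 0.462  -0.2256  0.054 ]
vial [ 0.4307 -0.2974  0.054 ]
vial [ 0.4477 -0.3834  0.054 ]
  side [ 0.4336 -0.1301  0.054 ]
  side [ 0.4621 -0.2278  0.054 ]
  side [ 0.4304 -0.3002  0.054 ]
  side [ 0.441  -0.3915  0.054 ]
guard z 0 [ 0.4065  0.3828 84.2257] [[-0.3, -0.1], [-1.0, -0.0], [-4.1, -0.5], [1.5, -0.4], [1.9, 1.4]] [[0.49204472 0.3741689  0.15      ]]
guard z 10 [ 0.406   0.3788 83.965 ] [[-0.3, 0.1], [-1.0, 0.2], [-3.7, -0.8], [1.6, -0.6], [1.9, 1.3]] [[0.4915496  0.36980618 0.16      ]]
dish [0.442 0.176 0.02 ]
beaker [0.668 0.31  0.02 ]
bottle [0.786 0.237 0.02 ]
```

View pics/c4.png

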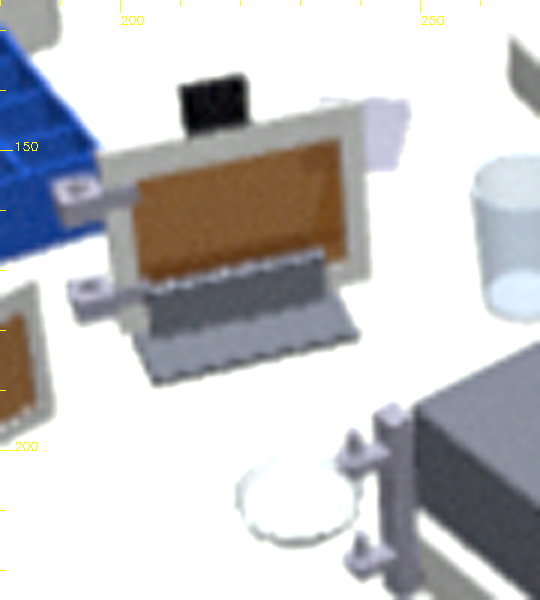

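>>> {"fn": "carry_out", "kwargs": {
  "rows": [
    [1, 0, 0, 0.1, 0],
    [1, 0, 0, 0.1, 0],
    [1, 0.385, -0.504, 0.1, -7.76],
    [1, 0.385, -0.504, 0.1, -7.76],
    [1, 0.385, -0.504, 0.1, -7.76],
    [1, 0.385, -0.504, 0.1, -7.76],
    [1, 0.385, -0.504, 0.1, -7.76],
    [1, 0.385, -0.504, 0.1, -7.76],
    [1, 0.385, -0.504, 0.1, -7.76],
    [1, 0.385, -0.504, 0.1, -7.76],
    [1, 0.385, -0.504, 0.1, -7.76],
    [1, 0.385, -0.504, 0.1, -7.76]
  ]
}}

```text
time_s: 1.3
ee_pos: [0.4876, 0.1457, 0.2746]
ee_rot: [-180.0, -0.0, 99.3]
force: [0.1, 0.2, 1.0]
gripper_width: 0.0939
```

>>> {"fn": "carry_out", "kwargs": {
  "rows": [
    [1, 0, 0, 0, 0],
    [1, 0, 0, 0, 0]
  ]
}}

```text
time_s: 1.5
ee_pos: [0.487, 0.1466, 0.2742]
ee_rot: [-179.9, -0.0, 99.1]
force: [-0.7, 0.3, 0.8]
gripper_width: 0.0942
```

>>> {"fn": "carry_out", "kwargs": {
  "rows": [
    [1, 0.0815, -0.1055, 0, 0],
    [1, 0.0815, -0.1055, 0, 0],
    [1, 0.0815, -0.1055, 0, 0],
    [1, 0.0815, -0.1055, -0.05, 0],
    [1, 0.0815, -0.1055, -0.1, 0],
    [1, 0.0815, -0.1055, -0.1, 0]
  ]
}}

```text
time_s: 2.1
ee_pos: [0.5603, 0.0443, 0.1659]
ee_rot: [-178.9, -0.3, 99.4]
force: [-0.8, -0.1, -1.7]
gripper_width: 0.0939
```

```bash
python3 - <<'E'
from h import *
s=get_state();print(s["ee_pos"],s["ee_rot"],s["force"])
snap("side","s1",(225,130,345,270),4)
E
```

```text
[0.56032133 0.04425609 0.16593344] [-178.93590314   -0.2831616    99.42106522] [-0.81912614 -0.12439256 -1.72909199]
```

View pics/s1.png

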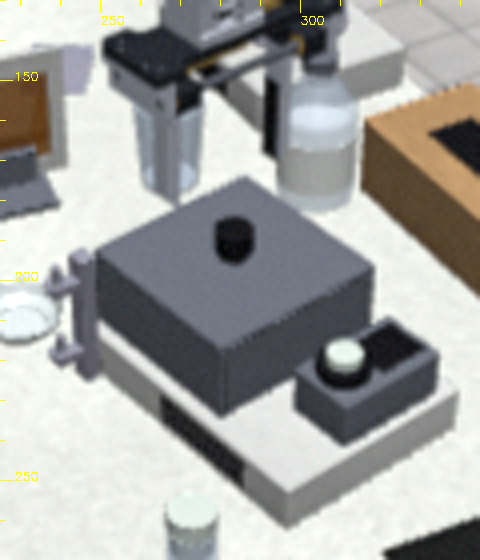

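>>> {"fn": "carry_out", "kwargs": {
  "rows": [
    [1, 0, 0, 0, 0],
    [1, 0, 0, 0, 0],
    [1, 0, 0, 0, 0]
  ]
}}

```text
time_s: 2.45
ee_pos: [0.5709, 0.0424, 0.1786]
ee_rot: [179.6, 0.1, 99.4]
force: [0.7, -0.0, 0.6]
gripper_width: 0.0943
```

>>> {"fn": "carry_out", "kwargs": {
  "rows": [
    [1, -0.001, -0.001, -0.015, 0],
    [1, -0.001, -0.001, -0.03, 0],
    [1, -0.001, -0.001, -0.04, 0],
    [1, -0.001, -0.001, -0.045, 0],
    [1, -0.001, -0.001, -0.048, 0],
    [1, -0.001, -0.001, -0.05, 0],
    [1, -0.001, -0.001, -0.052, 0],
    [1, -0.001, -0.001, -0.053, 0],
    [1, -0.001, -0.001, -0.053, 0]
  ]
}}

```text
time_s: 3.35
ee_pos: [0.5677, 0.0411, 0.1221]
ee_rot: [180.0, 0.0, 99.3]
force: [-0.2, -0.1, -0.3]
gripper_width: 0.0939
```

Close on the knob, then lift.

>>> {"fn": "carry_out", "kwargs": {
  "grip_force": 30,
  "rows": [
    [-1, 0, 0, 0, 0],
    [-1, 0, 0, 0, 0],
    [-1, 0, 0, 0, 0],
    [-1, 0, 0, 0, 0],
    [-1, 0, 0, 0, 0],
    [-1, 0, 0, 0, 0],
    [-1, 0, 0, 0, 0],
    [-1, 0, 0, 0, 0]
  ]
}}

```text
time_s: 4.15
ee_pos: [0.5675, 0.0411, 0.1219]
ee_rot: [-180.0, 0.0, 99.3]
force: [-0.2, 0.5, 0.1]
gripper_width: 0.0332
```

>>> {"fn": "carry_out", "kwargs": {
  "rows": [
    [-1, 0, 0, 0.005, 0],
    [-1, 0, 0, 0.015, 0],
    [-1, 0, 0, 0.03, 0],
    [-1, 0, 0, 0.05, 0],
    [-1, 0, 0, 0.07, 0],
    [-1, 0, 0, 0.09, 0],
    [-1, 0, 0, 0.1, 0],
    [-1, 0, 0, 0.1, 0]
  ]
}}

```text
time_s: 4.95
ee_pos: [0.5692, 0.041, 0.2251]
ee_rot: [179.7, 0.1, 99.3]
force: [-0.2, -0.7, 0.2]
gripper_width: 0.0006
```

```bash
python3 - <<'E'
from h import *
s=get_state();print(s["ee_pos"],s["gripper_width"],s["force"])
im1=get_image("side")[:,:,::-1];im2=get_image("top")[:,:,::-1]
cv2.imwrite("pics/raw_a.png",im1);cv2.imwrite("pics/raw_b.png",im2)
crop(np.hstack([im1[130:270,225:345],im2[130:270,205:325]]),"s2",(0,0,240,140),3.3)
E
```

```text
[0.56922002 0.04099228 0.22505094] 0.0006027064366343716 [-0.18237274 -0.73101024  0.2311021 ]
```

View pics/s2.png

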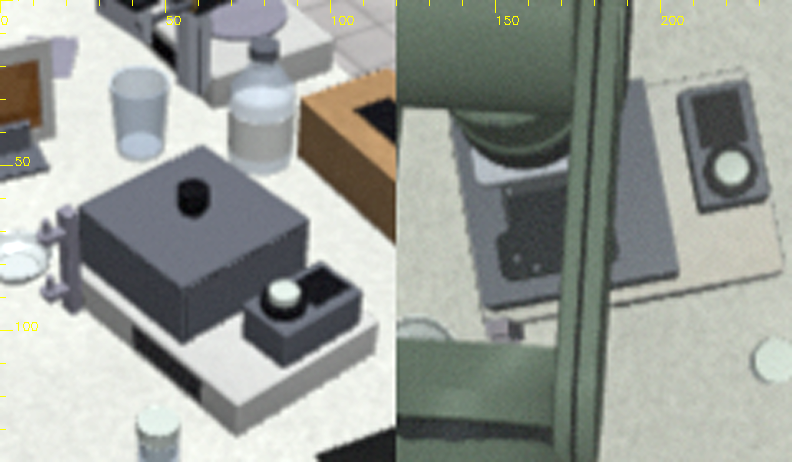

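>>> {"fn": "carry_out", "kwargs": {
  "rows": [
    [0.3, 0, 0, 0, 0],
    [0.3, 0, 0, 0, 0],
    [0.3, 0, 0, 0, 0],
    [0.3, 0, 0, 0, 0],
    [0.3, 0, 0, 0, 0],
    [0.3, 0, 0, -0.03, 0],
    [0.3, 0, 0, -0.06, 0],
    [0.3, 0, 0, -0.08, 0],
    [0.3, 0, 0, -0.09, 0],
    [0.3, 0, 0, -0.096, 0],
    [0.3, 0, 0, -0.1, 0],
    [0.3, 0, 0, -0.101, 0]
  ]
}}

```text
time_s: 6.25
ee_pos: [0.5682, 0.0411, 0.1216]
ee_rot: [179.9, 0.0, 99.3]
force: [-0.7, 0.0, 0.0]
gripper_width: 0.0613
```

>>> {"fn": "carry_out", "kwargs": {
  "grip_force": 35,
  "rows": [
    [0.3, 0, 0, 0, 0],
    [-1, 0, 0, 0, 0],
    [-1, 0, 0, 0, 0],
    [-1, 0, 0, 0, 0],
    [-1, 0, 0, 0, 0],
    [-1, 0, 0, 0, 0],
    [-1, 0, 0, 0, 0],
    [-1, 0, 0, 0, 0],
    [-1, 0, 0, 0, 0],
    [-1, 0, 0, 0, 0]
  ]
}}

```text
time_s: 7.25
ee_pos: [0.5675, 0.0411, 0.1209]
ee_rot: [-180.0, 0.0, 99.3]
force: [0.4, 0.8, 0.7]
gripper_width: 0.0007
```

```bash
python3 - <<'E'
from h import *
s=get_state();print(s["ee_pos"])
print(proj("side",[[.568,.041,.147],[.568,.041,.117],[.568,.041,.121]]),proj("top",[[.568,.041,.147]]))
im1=get_image("side")[:,:,::-1];cv2.imwrite("pics/raw_c.png",im1)
crop(im1,"s3",(225,100,345,230),4)
E
```

```text
[0.56754087 0.04110232 0.12094688]
[[282.78922377 186.62340537]
 [282.72992296 194.24441091]
 [282.73774343 193.23936895]] [[255.27896011 186.64414246]]
```

View pics/s3.png

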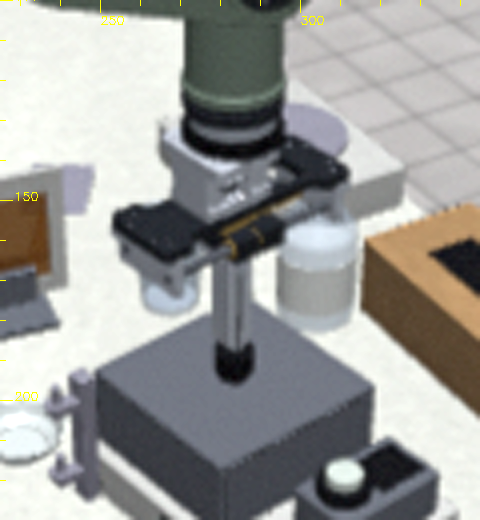

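```bash
python3 - <<'E'
from h import *
print(proj("top",[.183,.544,.174]),proj("side",[.183,.544,.174]))
print(proj("side",[.183,.544,.2]),proj("side",[.5692,.041,.225]),proj("side",[.5692,.041,.25]))
a=cv2.imread("pics/side0.png")[60:160,60:160];b=cv2.imread("pics/top0.png")[330:420,0:100]
b=np.vstack([b,np.zeros((10,100,3),np.uint8)])
crop(np.hstack([a,b]),"s4",(0,0,200,100),4,2.2)
E
```

```text
[[ 44.20805841 351.41471129]] [[111.86995576 138.44332232]]
[[110.20040368 131.87112278]] [[283.29404834 165.75333012]] [[283.35196672 158.79818451]]
```

View pics/s4.png

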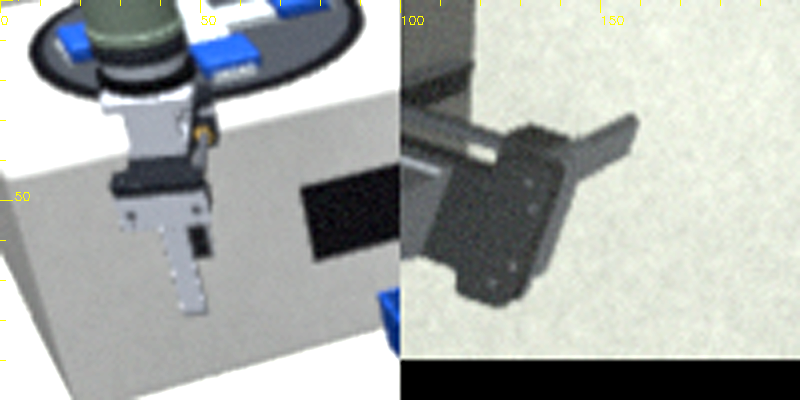

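>>> {"fn": "carry_out", "kwargs": {
  "rows": [
    [-1, 0, 0, -0.001, 0],
    [-1, 0, 0, -0.002, 0],
    [-1, 0, 0, -0.003, 0],
    [-1, 0, 0, -0.003, 0]
  ]
}}

```text
time_s: 7.7
ee_pos: [0.5673, 0.0411, 0.1177]
ee_rot: [-180.0, -0.0, 99.3]
force: [-0.4, 0.2, 0.5]
gripper_width: 0.0004
```

>>> {"fn": "carry_out", "kwargs": {
  "rows": [
    [-1, 0, 0, -0.001, 0],
    [-1, 0, 0, -0.002, 0],
    [-1, 0, 0, -0.003, 0],
    [-1, 0, 0, -0.003, 0]
  ]
}}

```text
time_s: 8.1
ee_pos: [0.5677, 0.0411, 0.1162]
ee_rot: [180.0, 0.0, 99.3]
force: [-3.0, 0.2, 6.3]
gripper_width: 0.0005
```

>>> {"fn": "carry_out", "kwargs": {
  "rows": [
    [0.3, 0, 0, 0.008, 0],
    [0.3, 0, 0, 0.008, 0],
    [0.3, 0, 0, 0.008, 0],
    [0.3, 0, 0, 0.008, 0],
    [0.3, 0, 0, 0.008, 0],
    [0.3, 0, 0, 0.008, 0],
    [0.3, 0, 0, 0.008, 0],
    [0.3, 0, 0, -0.005, 0],
    [0.3, 0, 0, -0.015, 0],
    [0.3, 0, 0, -0.02, 0],
    [0.3, 0, 0, -0.0225, 0],
    [0.3, 0, 0, -0.0225, 0]
  ]
}}

```text
time_s: 9.3
ee_pos: [0.567, 0.0411, 0.0917]
ee_rot: [-179.9, -0.0, 99.3]
force: [0.8, 0.7, 0.8]
gripper_width: 0.0615
```

>>> {"fn": "carry_out", "kwargs": {
  "grip_force": 35,
  "rows": [
    [-1, 0, 0, 0, 0],
    [-1, 0, 0, 0, 0],
    [-1, 0, 0, 0, 0],
    [-1, 0, 0, 0, 0],
    [-1, 0, 0, 0, 0],
    [-1, 0, 0, 0, 0],
    [-1, 0, 0, 0, 0]
  ]
}}

```text
time_s: 10.0
ee_pos: [0.5683, 0.0411, 0.0929]
ee_rot: [179.9, 0.0, 99.3]
force: [2.7, -0.2, 0.6]
gripper_width: 0.0309
```

>>> {"fn": "carry_out", "kwargs": {
  "rows": [
    [-1, 0, 0, 0.003, 0],
    [-1, 0, 0, 0.008, 0],
    [-1, 0, 0, 0.015, 0],
    [-1, 0, 0, 0.03, 0],
    [-1, 0, 0, 0.05, 0],
    [-1, 0, 0, 0.07, 0],
    [-1, 0, 0, 0.09, 0],
    [-1, 0, 0, 0.105, 0],
    [-1, 0, 0, 0.11, 0],
    [-1, 0, 0, 0.11, 0],
    [-1, 0, 0, 0.11, 0]
  ]
}}

```text
time_s: 11.1
ee_pos: [0.5665, 0.0411, 0.2011]
ee_rot: [-179.8, -0.0, 99.3]
force: [-0.2, -0.1, -3.2]
gripper_width: 0.0312
```

>>> {"fn": "carry_out", "kwargs": {
  "rows": [
    [-1, 0.004, -0.02, 0, 0],
    [-1, 0.012, -0.055, 0, 0],
    [-1, 0.022, -0.1, 0, 0],
    [-1, 0.032, -0.145, 0, 0],
    [-1, 0.042, -0.19, 0, 0],
    [-1, 0.051, -0.235, 0, 0],
    [-1, 0.06, -0.275, 0, 0],
    [-1, 0.066, -0.3, 0, 0],
    [-1, 0.069, -0.316, 0, 0],
    [-1, 0.069, -0.316, 0, 0],
    [-1, 0.069, -0.316, -0.02, 0],
    [-1, 0.069, -0.316, -0.05, 0]
  ]
}}

```text
time_s: 12.3
ee_pos: [0.6383, -0.2739, 0.1546]
ee_rot: [179.8, 0.1, 99.4]
force: [0.1, -0.5, -2.4]
gripper_width: 0.0309
```

>>> {"fn": "carry_out", "kwargs": {
  "rows": [
    [-1, 0, 0, -0.03, 0],
    [-1, 0, 0, -0.06, 0],
    [-1, 0, 0, -0.08, 0],
    [-1, 0, 0, -0.09, 0],
    [-1, 0, 0, -0.096, 0],
    [-1, 0, 0, -0.099, 0],
    [-1, 0, 0, -0.101, 0],
    [-1, 0, 0, -0.103, 0],
    [-1, 0, 0, -0.103, 0]
  ]
}}

```text
time_s: 13.2
ee_pos: [0.6376, -0.2754, 0.051]
ee_rot: [179.9, 0.1, 99.3]
force: [0.3, 0.7, -0.3]
gripper_width: 0.0313
```

>>> {"fn": "carry_out", "kwargs": {
  "rows": [
    [0.3, 0, 0, 0, 0],
    [0.3, 0, 0, 0, 0],
    [0.3, 0, 0, 0, 0],
    [0.3, 0, 0, 0, 0],
    [0.3, 0, 0, 0, 0],
    [0.3, 0, 0, 0.03, 0],
    [0.3, 0, 0, 0.07, 0],
    [0.3, 0, 0, 0.11, 0],
    [0.3, 0, 0, 0.15, 0],
    [0.3, -0.05, 0, 0.15, 0],
    [0.3, -0.1, 0, 0.15, 0],
    [0.3, -0.15, 0, 0.15, 0]
  ]
}}

```text
time_s: 14.4
ee_pos: [0.4852, -0.2749, 0.1998]
ee_rot: [180.0, 0.1, 99.4]
force: [0.5, -1.0, 0.4]
gripper_width: 0.061
```

>>> {"fn": "carry_out", "kwargs": {
  "rows": [
    [0.3, -0.05, -0.05, 0, 0],
    [0.3, -0.1, -0.1, 0, 0],
    [0.3, -0.1, -0.15, 0, 0],
    [0.3, -0.1, -0.15, 0, 0]
  ]
}}

```text
time_s: 14.8
ee_pos: [0.3846, -0.4272, 0.2]
ee_rot: [180.0, 0.1, 99.2]
force: [0.6, -1.1, -0.0]
gripper_width: 0.0611
```

```bash
python3 - <<'E'
from h import *
s=get_state();print(s["ee_pos"],s["force"],s["gripper_width"])
a=get_image("top")[:,:,::-1];b=get_image("side")[:,:,::-1]
cv2.imwrite("pics/raw_t2.png",a);cv2.imwrite("pics/raw_s2.png",b)
crop(np.hstack([a[130:270,215:415],b[165:305,225:345]]),"v11",(0,0,320,140),2.5)
E
```

```text
[ 0.38462421 -0.42722901  0.19998711] [ 0.60294294 -1.09579004 -0.02390171] 0.06112870784307469
```

View pics/v11.png

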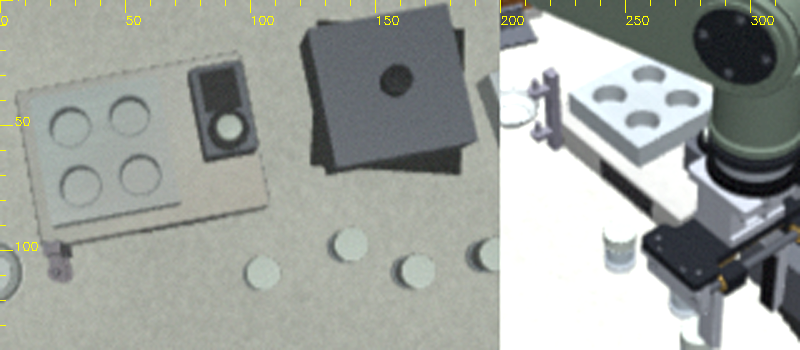

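```bash
cat > circ.py <<'E'
from h import *
def circles(im,pts,r,s=6,w=14):
    out=[]
    for u,v in pts:
        x0,y0=int(u)-w,int(v)-w
        g=cv2.cvtColor(im[y0:y0+2*w,x0:x0+2*w],cv2.COLOR_BGR2GRAY)
        g=cv2.normalize(cv2.resize(g,None,fx=s,fy=s,interpolation=cv2.INTER_CUBIC),None,0,255,cv2.NORM_MINMAX)
        c=cv2.HoughCircles(g,cv2.HOUGH_GRADIENT,1,300,param1=60,param2=8,minRadius=int((r-1.3)*s),maxRadius=int((r+1.3)*s))
        out.append(None if c is None else ((c[0,0,0]+.5)/s-.5+x0,(c[0,0,1]+.5)/s-.5+y0,c[0,0,2]/s))
    return out
E
python3 - <<'E'
from circ import *
a=cv2.imread("pics/raw_t2.png")
W=circles(a,[(243,180.8),(266.6,176.8),(271,200),(247,204.4)],8)
L=[(.033,.073),(.033,.007),(-.033,.007),(-.033,.073)]
o=[]
for c,l in zip(W,L):
    print("well",np.round(c,1),ray("top",c[0],c[1],.079).round(4)); o.append(("top",np.array([*l,.079]),np.array(c[:2])))
p,r=fit([.575,.001,9],o);print(p.round(4),r.round(2).tolist())
for l in L: print(l,place(p,[*l,.079]).round(4))
print("pin",place(p,[-.122,.11,.04]).round(4))
for c in circles(a,[(320,239),(355,228),(382,238.5),(412,232)],6.9): print("vial",np.round(c,1),ray("top",c[0],c[1],.054).round(4))
E
```

```text
well [242.8 180.7   8.5] [0.5965 0.0791 0.079 ]
well [266.3 176.2   8.3] [0.6073 0.0149 0.079 ]
well [270.7 199.7   8.5] [0.5424 0.0045 0.079 ]
well [247.  204.3   8.7] [0.5314 0.0688 0.079 ]
[5.7590e-01 2.3000e-03 9.3663e+00] [[-0.23, -0.02], [0.09, -0.01], [0.22, 0.08], [-0.09, -0.05]]
(0.033, 0.073) [[0.5966 0.0797 0.079 ]]
(0.033, 0.007) [[0.6073 0.0146 0.079 ]]
(-0.033, 0.007) [[0.5422 0.0039 0.079 ]]
(-0.033, 0.073) [[0.5315 0.069  0.079 ]]
pin [[0.4377 0.091  0.04  ]]
vial [320.  238.7   6.4] [ 0.4345 -0.1277  0.054 ]
vial [355.2 227.2   6.6] [ 0.4636 -0.2254  0.054 ]
vial [380.5 238.5   7.7] [ 0.4308 -0.2933  0.054 ]
vial [413.3 231.3   6.8] [ 0.4482 -0.3843  0.054 ]
```

>>> {"fn": "carry_out", "kwargs": {
  "rows": [
    [0.3, 0.04, 0.027, 0, 0],
    [0.3, 0.061, 0.041, 0, 0],
    [0.3, 0.061, 0.041, -0.04, 0],
    [0.3, 0.061, 0.041, -0.09, 0],
    [0.3, 0.061, 0.041, -0.13, 0],
    [0.3, 0.061, 0.041, -0.16, 0],
    [0.3, 0.061, 0.041, -0.18, 0],
    [0.3, 0.061, 0.041, -0.19, 0],
    [0.3, 0.061, 0.041, -0.196, 0],
    [0.3, 0.061, 0.041, -0.1995, 0],
    [0.3, 0.061, 0.041, -0.1995, 0]
  ]
}}

```text
time_s: 16.0
ee_pos: [0.4481, -0.3843, 0.0007]
ee_rot: [180.0, 0.1, 99.3]
force: [-0.6, -0.0, 0.4]
gripper_width: 0.0608
```

>>> {"fn": "carry_out", "kwargs": {
  "grip_force": 20,
  "rows": [
    [-1, 0, 0, 0, 0],
    [-1, 0, 0, 0, 0],
    [-1, 0, 0, 0, 0],
    [-1, 0, 0, 0, 0],
    [-1, 0, 0, 0, 0],
    [-1, 0, 0, 0, 0]
  ]
}}

```text
time_s: 16.6
ee_pos: [0.448, -0.3843, 0.0006]
ee_rot: [180.0, 0.1, 99.3]
force: [0.8, 1.0, 3.5]
gripper_width: 0.0374
```

>>> {"fn": "carry_out", "kwargs": {
  "rows": [
    [-1, 0, 0, 0.02, 0],
    [-1, 0, 0, 0.06, 0],
    [-1, 0, 0, 0.1, 0],
    [-1, 0.01, 0.025, 0.125, 0],
    [-1, 0.027, 0.067, 0.125, 0],
    [-1, 0.045, 0.112, 0.125, 0],
    [-1, 0.063, 0.157, 0.125, 0],
    [-1, 0.081, 0.203, 0.125, 0],
    [-1, 0.1, 0.25, 0.125, 0],
    [-1, 0.118, 0.295, 0.125, 0],
    [-1, 0.136, 0.34, 0.125, 0],
    [-1, 0.15, 0.376, 0.125, 0]
  ]
}}

```text
time_s: 17.8
ee_pos: [0.5975, -0.0051, 0.1242]
ee_rot: [-179.9, -0.0, 99.4]
force: [0.6, 0.1, -1.1]
gripper_width: 0.0376
```

>>> {"fn": "carry_out", "kwargs": {
  "rows": [
    [-1, 0.0093, 0.0229, 0, 0],
    [-1, 0.0093, 0.0229, 0, 0],
    [-1, 0.0093, 0.0229, -0.01, 0],
    [-1, 0.0093, 0.0229, -0.03, 0],
    [-1, 0.0093, 0.0229, -0.043, 0],
    [-1, 0.0093, 0.0229, -0.043, 0],
    [-1, 0.0093, 0.0229, -0.043, 0]
  ]
}}

```text
time_s: 18.5
ee_pos: [0.606, 0.014, 0.0813]
ee_rot: [-179.9, -0.0, 99.2]
force: [0.3, 0.6, -0.9]
gripper_width: 0.0379
```

>>> {"fn": "carry_out", "kwargs": {
  "rows": [
    [-1, 0, 0, -0.004, 0],
    [-1, 0, 0, -0.008, 0],
    [-1, 0, 0, -0.012, 0],
    [-1, 0, 0, -0.017, 0],
    [-1, 0, 0, -0.022, 0],
    [-1, 0, 0, -0.026, 0],
    [-1, 0, 0, -0.029, 0],
    [-1, 0, 0, -0.029, 0]
  ]
}}

```text
time_s: 19.3
ee_pos: [0.6072, 0.0151, 0.0525]
ee_rot: [180.0, -0.0, 99.3]
force: [3.1, 0.1, -3.2]
gripper_width: 0.0375
```

>>> {"fn": "carry_out", "kwargs": {
  "rows": [
    [0.3, 0, 0, -0.001, 0],
    [0.3, 0, 0, -0.001, 0],
    [0.3, 0, 0, -0.001, 0],
    [0.3, 0, 0, -0.001, 0],
    [0.3, 0, 0, 0.02, 0],
    [0.3, 0, 0, 0.06, 0],
    [0.3, 0, 0, 0.1, 0],
    [0.3, -0.015, -0.035, 0.1, 0],
    [0.3, -0.034, -0.08, 0.1, 0],
    [0.3, -0.053, -0.125, 0.1, 0],
    [0.3, -0.071, -0.17, 0.1, 0],
    [0.3, -0.09, -0.215, 0.1, 0]
  ]
}}

```text
time_s: 20.5
ee_pos: [0.5159, -0.2015, 0.1533]
ee_rot: [180.0, 0.0, 99.3]
force: [0.2, 0.0, 0.3]
gripper_width: 0.0613
```

```bash
cat > look.py <<'E'
import sys
from circ import *
a=get_image("top")[:,:,::-1].copy();n=sys.argv[1];cv2.imwrite(f"pics/raw_{n}.png",a)
print(get_state()["ee_pos"].round(4))
for c in circles(a,[(320,239),(355,228),(381,238.5)],6.7): print("bench",c and (np.round(c,1),ray("top",c[0],c[1],.054).round(4)))
for c,h in zip(circles(a,proj("top",[[.5966,.0797,.105],[.6073,.0146,.105],[.5422,.0039,.105],[.5315,.069,.105]]),7.2),"ABCD"): print(h,c and (np.round(c,1),ray("top",c[0],c[1],.105).round(4)))
E
python3 look.py t3
```

```text
[ 0.513  -0.2089  0.1533]
bench (array([320.2, 238.8,   6.7], dtype=float32), array([ 0.434 , -0.1281,  0.054 ]))
bench (array([351.5, 228.5,   5.6], dtype=float32), array([ 0.4602, -0.2152,  0.054 ]))
bench (array([383. , 237.2,   7.7], dtype=float32), array([ 0.4343, -0.3003,  0.054 ]))
A (array([242.7, 180.5,   8.4], dtype=float32), array([0.5923, 0.077 , 0.105 ]))
B (array([266.2, 175.3,   8.4], dtype=float32), array([0.6046, 0.0143, 0.105 ]))
C (array([270.7, 199.7,   8.4], dtype=float32), array([0.5391, 0.0038, 0.105 ]))
D (array([247.2, 204. ,   8.4], dtype=float32), array([0.5292, 0.066 , 0.105 ]))
```

>>> {"fn": "carry_out", "kwargs": {
  "rows": [
    [0.3, -0.035, -0.016, 0, 0],
    [0.3, -0.054, -0.0255, 0, 0],
    [0.3, -0.054, -0.0255, -0.04, 0],
    [0.3, -0.054, -0.0255, -0.08, 0],
    [0.3, -0.054, -0.0255, -0.115, 0],
    [0.3, -0.054, -0.0255, -0.135, 0],
    [0.3, -0.054, -0.0255, -0.147, 0],
    [0.3, -0.054, -0.0255, -0.153, 0],
    [0.3, -0.054, -0.0255, -0.153, 0]
  ]
}}

```text
time_s: 21.45
ee_pos: [0.4629, -0.2254, -0.0001]
ee_rot: [-180.0, -0.0, 99.3]
force: [0.5, -0.2, 0.9]
gripper_width: 0.0606
```

>>> {"fn": "carry_out", "kwargs": {
  "rows": [
    [-1, 0, 0, 0, 0],
    [-1, 0, 0, 0, 0],
    [-1, 0, 0, 0, 0],
    [-1, 0, 0, 0, 0],
    [-1, 0, 0, 0, 0],
    [-1, 0, 0, 0.02, 0],
    [-1, 0, 0, 0.06, 0],
    [-1, 0, 0, 0.1, 0],
    [-1, 0, 0, 0.125, 0]
  ]
}}

```text
time_s: 22.35
ee_pos: [0.4638, -0.2262, 0.1277]
ee_rot: [179.9, 0.1, 99.3]
force: [1.2, -0.6, -1.5]
gripper_width: 0.0372
```

>>> {"fn": "carry_out", "kwargs": {
  "rows": [
    [-1, 0.01, 0.023, 0, 0],
    [-1, 0.028, 0.064, 0, 0],
    [-1, 0.047, 0.107, 0, 0],
    [-1, 0.066, 0.15, 0, 0],
    [-1, 0.085, 0.194, 0, 0],
    [-1, 0.103, 0.236, 0, 0],
    [-1, 0.119, 0.272, 0, 0],
    [-1, 0.129, 0.295, 0, 0],
    [-1, 0.1333, 0.3056, 0, 0],
    [-1, 0.1333, 0.3056, -0.02, 0],
    [-1, 0.1333, 0.3056, -0.043, 0],
    [-1, 0.1333, 0.3056, -0.043, 0]
  ]
}}

```text
time_s: 23.55
ee_pos: [0.5956, 0.0795, 0.0787]
ee_rot: [-180.0, -0.0, 99.3]
force: [3.9, 1.1, -3.4]
gripper_width: 0.0375
```

>>> {"fn": "carry_out", "kwargs": {
  "rows": [
    [-1, 0, 0, -0.002, 0],
    [-1, 0, 0, -0.006, 0],
    [-1, 0, 0, -0.01, 0],
    [-1, 0, 0, -0.014, 0],
    [-1, 0, 0, -0.018, 0],
    [-1, 0, 0, -0.022, 0],
    [-1, 0, 0, -0.026, 0],
    [-1, 0, 0, -0.029, 0],
    [-1, 0, 0, -0.029, 0]
  ]
}}

```text
time_s: 24.45
ee_pos: [0.5962, 0.0801, 0.0525]
ee_rot: [180.0, 0.0, 99.3]
force: [1.4, -0.5, -2.1]
gripper_width: 0.0375
```

>>> {"fn": "carry_out", "kwargs": {
  "rows": [
    [0.3, 0, 0, -0.001, 0],
    [0.3, 0, 0, -0.001, 0],
    [0.3, 0, 0, -0.001, 0],
    [0.3, 0, 0, -0.001, 0],
    [0.3, 0, 0, 0.02, 0],
    [0.3, 0, 0, 0.06, 0],
    [0.3, 0, 0, 0.1, 0],
    [0.3, -0.02, -0.025, 0.1, 0],
    [0.3, -0.048, -0.06, 0.1, 0],
    [0.3, -0.075, -0.095, 0.1, 0],
    [0.3, -0.1, -0.128, 0.1, 0],
    [0.3, -0.13, -0.165, 0.1, 0]
  ]
}}

```text
time_s: 25.65
ee_pos: [0.4653, -0.0858, 0.1533]
ee_rot: [179.9, 0.0, 99.4]
force: [-0.3, -1.3, -0.2]
gripper_width: 0.0609
```

>>> {"fn": "carry_out", "kwargs": {
  "rows": [
    [0.3, -0.025, -0.033, 0, 0],
    [0.3, -0.0324, -0.0427, 0, 0],
    [0.3, -0.0324, -0.0427, -0.04, 0],
    [0.3, -0.0324, -0.0427, -0.08, 0],
    [0.3, -0.0324, -0.0427, -0.115, 0],
    [0.3, -0.0324, -0.0427, -0.135, 0],
    [0.3, -0.0324, -0.0427, -0.147, 0],
    [0.3, -0.0324, -0.0427, -0.153, 0],
    [0.3, -0.0324, -0.0427, -0.153, 0]
  ]
}}

```text
time_s: 26.55
ee_pos: [0.434, -0.1274, -0.0001]
ee_rot: [-180.0, -0.0, 99.3]
force: [0.8, 0.8, 0.6]
gripper_width: 0.061
```

>>> {"fn": "carry_out", "kwargs": {
  "rows": [
    [-1, 0, 0, 0, 0],
    [-1, 0, 0, 0, 0],
    [-1, 0, 0, 0, 0],
    [-1, 0, 0, 0, 0],
    [-1, 0, 0, 0, 0],
    [-1, 0, 0, 0.02, 0],
    [-1, 0, 0, 0.06, 0],
    [-1, 0, 0, 0.1, 0],
    [-1, 0, 0, 0.125, 0]
  ]
}}

```text
time_s: 27.45
ee_pos: [0.4347, -0.1281, 0.1276]
ee_rot: [179.9, 0.1, 99.3]
force: [0.7, -0.3, -0.7]
gripper_width: 0.0377
```

>>> {"fn": "carry_out", "kwargs": {
  "rows": [
    [-1, 0.012, 0.024, 0, 0],
    [-1, 0.032, 0.065, 0, 0],
    [-1, 0.053, 0.107, 0, 0],
    [-1, 0.073, 0.148, 0, 0],
    [-1, 0.089, 0.18, 0, 0],
    [-1, 0.0973, 0.197, 0, 0],
    [-1, 0.0973, 0.197, 0, 0],
    [-1, 0.0973, 0.197, -0.02, 0],
    [-1, 0.0973, 0.197, -0.043, 0],
    [-1, 0.0973, 0.197, -0.043, 0],
    [-1, 0.0973, 0.197, -0.043, 0]
  ]
}}

```text
time_s: 28.55
ee_pos: [0.5298, 0.0685, 0.0814]
ee_rot: [-179.8, -0.0, 99.3]
force: [-0.5, -0.1, -0.5]
gripper_width: 0.0375
```

>>> {"fn": "carry_out", "kwargs": {
  "rows": [
    [-1, 0, 0, -0.002, 0],
    [-1, 0, 0, -0.006, 0],
    [-1, 0, 0, -0.01, 0],
    [-1, 0, 0, -0.014, 0],
    [-1, 0, 0, -0.018, 0],
    [-1, 0, 0, -0.022, 0],
    [-1, 0, 0, -0.026, 0],
    [-1, 0, 0, -0.029, 0],
    [-1, 0, 0, -0.029, 0]
  ]
}}

```text
time_s: 29.45
ee_pos: [0.5312, 0.0695, 0.0525]
ee_rot: [180.0, -0.0, 99.3]
force: [1.3, 0.6, -2.4]
gripper_width: 0.038
```

>>> {"fn": "carry_out", "kwargs": {
  "rows": [
    [0.3, 0, 0, -0.001, 0],
    [0.3, 0, 0, -0.001, 0],
    [0.3, 0, 0, -0.001, 0],
    [0.3, 0, 0, -0.001, 0],
    [0.3, 0, 0, 0.02, 0],
    [0.3, 0, 0, 0.06, 0],
    [0.3, 0, 0, 0.1, 0],
    [0.3, -0.03, -0.04, 0.1, 0],
    [0.3, -0.06, -0.08, 0.1, 0],
    [0.3, -0.09, -0.12, 0.1, 0],
    [0.3, -0.12, -0.16, 0.1, 0],
    [0.3, -0.12, -0.16, 0.1, 0]
  ]
}}

```text
time_s: 30.65
ee_pos: [0.4082, -0.0944, 0.153]
ee_rot: [-179.9, 0.1, 98.9]
force: [0.7, -0.0, -0.7]
gripper_width: 0.0609
```

```bash
python3 look.py t4; python3 - <<'E'
from h import *
b=get_image("side")[:,:,::-1];a=cv2.imread("pics/raw_t4.png");cv2.imwrite("pics/raw_s4.png",b)
crop(np.hstack([a[130:270,225:425],b[165:305,245:385]]),"v12",(0,0,340,140),2.3)
E
```

```text
[ 0.4099 -0.0925  0.1532]
bench (array([314.8, 236.3,   7.9], dtype=float32), array([ 0.4412, -0.1138,  0.054 ]))
bench (array([356. , 238.5,   7.7], dtype=float32), array([ 0.4325, -0.2263,  0.054 ]))
bench (array([380.7, 238.3,   7.7], dtype=float32), array([ 0.4313, -0.2938,  0.054 ]))
A (array([241.3, 179.2,   6.8], dtype=float32), array([0.596 , 0.0805, 0.105 ]))
B (array([266.2, 175.2,   8.4], dtype=float32), array([0.605 , 0.0143, 0.105 ]))
C (array([270.7, 200.2,   7.3], dtype=float32), array([0.5378, 0.0038, 0.105 ]))
D (array([245.7, 203.5,   6.9], dtype=float32), array([0.5306, 0.0699, 0.105 ]))
```

View pics/v12.png

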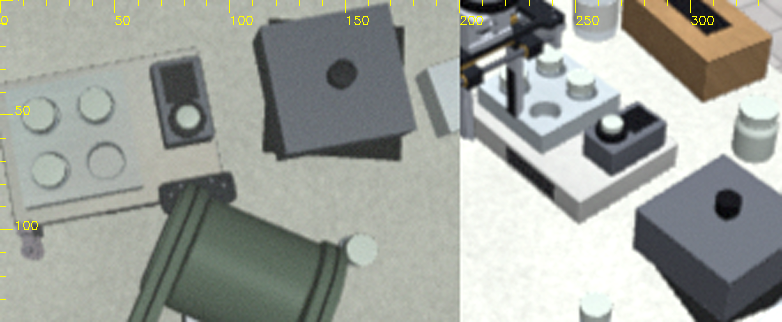

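>>> {"fn": "carry_out", "kwargs": {
  "rows": [
    [0.3, 0.004, -0.045, 0, 0],
    [0.3, 0.008, -0.09, 0, 0],
    [0.3, 0.012, -0.135, 0, 0],
    [0.3, 0.016, -0.18, 0, 0],
    [0.3, 0.0192, -0.207, 0, 0],
    [0.3, 0.0192, -0.207, -0.04, 0],
    [0.3, 0.0192, -0.207, -0.08, 0],
    [0.3, 0.0192, -0.207, -0.115, 0],
    [0.3, 0.0192, -0.207, -0.135, 0],
    [0.3, 0.0192, -0.207, -0.147, 0],
    [0.3, 0.0192, -0.207, -0.153, 0],
    [0.3, 0.0192, -0.207, -0.153, 0]
  ]
}}

```text
time_s: 31.95
ee_pos: [0.431, -0.297, -0.0003]
ee_rot: [-180.0, -0.0, 99.4]
force: [-1.1, -0.7, 0.1]
gripper_width: 0.0611
```

>>> {"fn": "carry_out", "kwargs": {
  "rows": [
    [-1, 0, 0, 0, 0],
    [-1, 0, 0, 0, 0],
    [-1, 0, 0, 0, 0],
    [-1, 0, 0, 0, 0],
    [-1, 0, 0, 0, 0],
    [-1, 0, 0, 0.02, 0],
    [-1, 0, 0, 0.06, 0],
    [-1, 0, 0, 0.1, 0],
    [-1, 0, 0, 0.125, 0]
  ]
}}

```text
time_s: 32.85
ee_pos: [0.4309, -0.2984, 0.1277]
ee_rot: [179.9, 0.1, 99.3]
force: [0.3, -0.0, -0.5]
gripper_width: 0.0373
```

>>> {"fn": "carry_out", "kwargs": {
  "rows": [
    [-1, 0.008, 0.022, 0, 0],
    [-1, 0.024, 0.065, 0, 0],
    [-1, 0.04, 0.109, 0, 0],
    [-1, 0.056, 0.152, 0, 0],
    [-1, 0.072, 0.195, 0, 0],
    [-1, 0.087, 0.236, 0, 0],
    [-1, 0.101, 0.273, 0, 0],
    [-1, 0.1115, 0.3019, 0, 0],
    [-1, 0.1115, 0.3019, 0, 0],
    [-1, 0.1115, 0.3019, -0.02, 0],
    [-1, 0.1115, 0.3019, -0.043, 0],
    [-1, 0.1115, 0.3019, -0.043, 0]
  ]
}}

```text
time_s: 34.05
ee_pos: [0.5411, 0.0038, 0.0791]
ee_rot: [-180.0, -0.0, 99.3]
force: [3.0, -0.4, -3.0]
gripper_width: 0.0376
```

>>> {"fn": "carry_out", "kwargs": {
  "rows": [
    [-1, 0, 0, -0.002, 0],
    [-1, 0, 0, -0.006, 0],
    [-1, 0, 0, -0.01, 0],
    [-1, 0, 0, -0.014, 0],
    [-1, 0, 0, -0.018, 0],
    [-1, 0, 0, -0.022, 0],
    [-1, 0, 0, -0.026, 0],
    [-1, 0, 0, -0.029, 0],
    [-1, 0, 0, -0.029, 0]
  ]
}}

```text
time_s: 34.95
ee_pos: [0.5417, 0.0043, 0.0526]
ee_rot: [-180.0, -0.0, 99.3]
force: [0.7, 0.3, -1.0]
gripper_width: 0.0375
```

>>> {"fn": "carry_out", "kwargs": {
  "rows": [
    [0.3, 0, 0, -0.001, 0],
    [0.3, 0, 0, -0.001, 0],
    [0.3, 0, 0, -0.001, 0],
    [0.3, 0, 0, -0.001, 0],
    [0.3, 0, 0, 0.02, 0],
    [0.3, 0, 0, 0.06, 0],
    [0.3, 0, 0, 0.1, 0],
    [0.3, 0.01, -0.035, 0.1, 0],
    [0.3, 0.022, -0.08, 0.1, 0],
    [0.3, 0.036, -0.125, 0.1, 0],
    [0.3, 0.048, -0.17, 0.1, 0],
    [0.3, 0.06, -0.215, 0.1, 0]
  ]
}}

```text
time_s: 36.15
ee_pos: [0.6021, -0.2125, 0.1532]
ee_rot: [180.0, 0.0, 99.3]
force: [0.5, 0.8, 0.0]
gripper_width: 0.0612
```

```bash
python3 look.py t5; python3 - <<'E'
from circ import *
b=get_image("side")[:,:,::-1].copy();cv2.imwrite("pics/raw_s5.png",b)
W=[[.5966,.0797,.105],[.6073,.0146,.105],[.5422,.0039,.105],[.5315,.069,.105]]
pp=proj("side",W);print(pp.round(1))
for p in pp: print(b[int(p[1])-5:int(p[1])+6:5,int(p[0])-4:int(p[0])+5:4].mean(2).round().tolist())
E
```

```text
[ 0.6033 -0.2207  0.153 ]
bench (array([306.2, 234.3,   7. ], dtype=float32), array([ 0.4473, -0.0902,  0.054 ]))
bench (array([355. , 227.7,   7.7], dtype=float32), array([ 0.4622, -0.2249,  0.054 ]))
bench (array([386.3, 236.3,   7.7], dtype=float32), array([ 0.4363, -0.3096,  0.054 ]))
A (array([241.5, 178.3,   7.5], dtype=float32), array([0.5982, 0.08  , 0.105 ]))
B (array([266. , 174.7,   6.8], dtype=float32), array([0.6064, 0.0147, 0.105 ]))
C (array([270.2, 198.8,   6.7], dtype=float32), array([0.5413, 0.0051, 0.105 ]))
D (array([245.8, 203.3,   6.8], dtype=float32), array([0.531 , 0.0695, 0.105 ]))
[[284.2 188. ]
 [297.7 197.8]
 [281.7 206.3]
 [268.3 196.1]]
[[160.0, 160.0, 163.0], [155.0, 156.0, 156.0], [83.0, 95.0, 83.0]]
[[148.0, 160.0, 158.0], [156.0, 154.0, 156.0], [80.0, 112.0, 90.0]]
[[145.0, 144.0, 147.0], [155.0, 155.0, 156.0], [81.0, 100.0, 89.0]]
[[157.0, 155.0, 157.0], [155.0, 155.0, 156.0], [82.0, 98.0, 84.0]]
```

>>> {"fn": "carry_out", "kwargs": {
  "rows": [
    [0.3, 0.02, -0.04, 0, 0],
    [0.3, 0.0348, -0.0644, 0, 0],
    [0.3, 0.0348, -0.0644, -0.03, 0],
    [0.3, 0.0348, -0.0644, -0.06, 0],
    [0.3, 0.0348, -0.0644, -0.085, 0],
    [0.3, 0.0348, -0.0644, -0.097, 0],
    [0.3, 0.0348, -0.0644, -0.102, 0],
    [0.3, 0.0348, -0.0644, -0.102, 0]
  ]
}}

```text
time_s: 37.05
ee_pos: [0.6366, -0.2747, 0.051]
ee_rot: [-180.0, -0.0, 99.3]
force: [0.2, 0.0, 0.6]
gripper_width: 0.0611
```

>>> {"fn": "carry_out", "kwargs": {
  "grip_force": 35,
  "rows": [
    [-1, 0, 0, 0, 0],
    [-1, 0, 0, 0, 0],
    [-1, 0, 0, 0, 0],
    [-1, 0, 0, 0, 0],
    [-1, 0, 0, 0, 0],
    [-1, 0, 0, 0, 0],
    [-1, 0, 0, 0, 0]
  ]
}}

```text
time_s: 37.75
ee_pos: [0.6372, -0.2754, 0.0519]
ee_rot: [179.9, 0.1, 99.3]
force: [0.2, 0.2, 3.1]
gripper_width: 0.0314
```

>>> {"fn": "carry_out", "kwargs": {
  "rows": [
    [-1, 0, 0, 0.005, 0],
    [-1, 0, 0, 0.015, 0],
    [-1, 0, 0, 0.035, 0],
    [-1, 0, 0, 0.06, 0],
    [-1, 0, 0, 0.09, 0],
    [-1, 0, 0, 0.12, 0],
    [-1, 0, 0, 0.14, 0],
    [-1, 0, 0, 0.15, 0],
    [-1, 0, 0, 0.15, 0]
  ]
}}

```text
time_s: 38.65
ee_pos: [0.6371, -0.2756, 0.2027]
ee_rot: [179.9, 0.1, 99.3]
force: [0.1, 0.0, -3.2]
gripper_width: 0.0313
```

>>> {"fn": "carry_out", "kwargs": {
  "rows": [
    [-1, -0.004, 0.02, 0, 0],
    [-1, -0.012, 0.055, 0, 0],
    [-1, -0.022, 0.1, 0, 0],
    [-1, -0.031, 0.145, 0, 0],
    [-1, -0.041, 0.19, 0, 0],
    [-1, -0.05, 0.235, 0, 0],
    [-1, -0.059, 0.275, 0, 0],
    [-1, -0.065, 0.301, 0, 0],
    [-1, -0.068, 0.3165, 0, 0],
    [-1, -0.068, 0.3165, 0, 0],
    [-1, -0.068, 0.3165, -0.02, 0],
    [-1, -0.068, 0.3165, -0.04, 0]
  ]
}}

```text
time_s: 39.85
ee_pos: [0.5695, 0.0397, 0.1607]
ee_rot: [179.9, 0.1, 99.2]
force: [0.0, 0.7, -3.1]
gripper_width: 0.0309
```

>>> {"fn": "carry_out", "kwargs": {
  "rows": [
    [-1, 0, 0, -0.01, 0],
    [-1, 0, 0, -0.02, 0],
    [-1, 0, 0, -0.03, 0],
    [-1, 0, 0, -0.036, 0],
    [-1, 0, 0, -0.042, 0],
    [-1, 0, 0, -0.048, 0],
    [-1, 0, 0, -0.048, 0]
  ]
}}

```text
time_s: 40.55
ee_pos: [0.5681, 0.0415, 0.1121]
ee_rot: [-179.9, -0.0, 99.3]
force: [0.5, -0.1, -3.2]
gripper_width: 0.0311
```

>>> {"fn": "carry_out", "kwargs": {
  "rows": [
    [-1, 0, 0, -0.006, 0],
    [-1, 0, 0, -0.012, 0],
    [-1, 0, 0, -0.016, 0],
    [-1, 0, 0, -0.019, 0],
    [-1, 0, 0, -0.021, 0],
    [-1, 0, 0, -0.021, 0]
  ]
}}

```text
time_s: 41.15
ee_pos: [0.5679, 0.0414, 0.0938]
ee_rot: [-179.9, -0.0, 99.3]
force: [-6.9, 0.3, 6.9]
gripper_width: 0.0308
```

>>> {"fn": "carry_out", "kwargs": {
  "rows": [
    [0.3, 0, 0, 0, 0],
    [0.3, 0, 0, 0, 0],
    [0.3, 0, 0, 0, 0],
    [0.3, 0, 0, 0, 0],
    [0.3, 0, 0, 0, 0],
    [0.3, 0, 0, 0.03, 0],
    [0.3, 0, 0, 0.07, 0],
    [0.3, 0, 0, 0.11, 0],
    [0.3, 0, 0, 0.15, 0]
  ]
}}

```text
time_s: 42.05
ee_pos: [0.5683, 0.0414, 0.2432]
ee_rot: [-180.0, -0.0, 99.3]
force: [1.6, -0.1, -0.1]
gripper_width: 0.061
```

```bash
cat > gfit.py <<'E'
from h import *
G=[("top",(0,0,108),(124.4,253.9)),("top",(0,0,38),(135.4,253.5)),("top",(4,-174,0),(150.5,193.9)),("top",(0,-106,160),(120.9,211.6)),("top",(0,-66,160),(118.5,226)),
("side",(0,0,108),(193,156.1)),("side",(0,0,38),(195.3,173.3)),("side",(-4,-174,130),(240.4,141.6)),("side",(-4,-174,0),(240.4,171.6)),("side",(-4,-14,130),(196.2,150.7)),("side",(0,-66,160),(210,139.2)),("side",(0,-106,160),(220.5,137.5))]
def f(p,G=G): return np.concatenate([proj(n,place(p[:3],np.array(P)/1e3+[0,0,p[3]]))[0]-uv for n,P,uv in G])
for sub in(G,G[:5],G[5:]):
    r=least_squares(f,[.41,.38,84,.01],x_scale=[.01,.01,1,.01],loss='soft_l1',args=(sub,));print(r.x.round(4),f(r.x,sub).reshape(-1,2).round(1).tolist())
    print(" tab",place(r.x[:3],[0,-.086,.15+r.x[3]]).round(4))
# pins
o=[("top",np.array([-.122,.11,.128]),np.array([238.7,238.7])),]
p=[.5759,.0023,9.37]
print(proj("top",place(p,[[-.122,.11,.128]])),proj("side",place(p,[[-.122,.11,.128],[-.122,.11,.058]])))
print("tri pin tips from side+top:",ray("top",238.7,238.7,.128),ray("side",239,197,.128),ray("side",240.5,214.2,.058))
E
python3 gfit.py
```

```text
[4.07000e-01 3.82900e-01 8.17569e+01 9.10000e-03] [[-0.2, -0.2], [-0.7, -0.1], [-2.6, -0.8], [1.7, -0.6], [1.5, 1.1], [-0.5, 0.3], [-0.6, -0.5], [-0.3, -0.2], [1.4, -0.2], [-0.1, 0.1], [-0.5, 0.5], [0.2, -0.1]]
 tab [[0.4921 0.3706 0.1591]]
[4.06400e-01 3.81900e-01 8.15094e+01 1.27000e-02] [[-0.3, 0.1], [-0.9, 0.1], [-2.4, -0.8], [1.7, -0.5], [1.4, 1.3]]
 tab [[0.4915 0.3692 0.1627]]
[4.11200e-01 3.92100e-01 8.19055e+01 2.40000e-03] [[-0.2, 0.3], [-0.3, -0.6], [-0.4, -0.1], [1.3, -0.3], [0.1, 0.1], [-0.3, 0.6], [0.2, -0.0]]
 tab [[0.4963 0.38   0.1524]]
[[237.10913048 238.83664808]] [[238.25271718 196.02202115]
 [239.40557791 213.29681275]]
tri pin tips from side+top: [0.43786486 0.08690684 0.128     ] [0.43740184 0.08545037 0.128     ] [0.43860082 0.08524602 0.058     ]
```

>>> {"fn": "carry_out", "kwargs": {
  "rows": [
    [0.3, -0.008, 0.035, 0, 1],
    [0.3, -0.017, 0.075, 0, 2],
    [0.3, -0.027, 0.115, 0, 3],
    [0.3, -0.037, 0.155, 0, 4],
    [0.3, -0.046, 0.195, 0, 5],
    [0.3, -0.055, 0.235, 0, 6],
    [0.3, -0.064, 0.27, 0, 7],
    [0.3, -0.071, 0.3, 0, 8],
    [0.3, -0.077, 0.33, 0, 9.06],
    [0.3, -0.077, 0.33, 0, 9.06],
    [0.3, -0.077, 0.33, 0, 9.06]
  ]
}}

```text
time_s: 43.15
ee_pos: [0.4913, 0.3715, 0.2415]
ee_rot: [-179.9, -0.0, 171.8]
force: [0.6, 0.3, 0.4]
gripper_width: 0.0612
```

```bash
python3 - <<'E'
from h import *
s=get_state();print(s["ee_pos"],s["ee_rot"])
b=get_image("side")[:,:,::-1];a=get_image("top")[:,:,::-1];cv2.imwrite("pics/raw_s6.png",b);cv2.imwrite("pics/raw_t6.png",a)
ca=cv2.convertScaleAbs(a,alpha=1.8)
crop(np.hstack([b[90:230,180:320],a[130:270,190:330]]),"v13",(0,0,280,140),2.85)
print(proj("side",[[.492,.371,.2715],[.492,.371,.1695]]))
E
```

```text
[0.4912587  0.37153845 0.24153288] [-1.79942553e+02 -8.40898109e-03  1.71778123e+02]
[[212.47873631 111.98230086]
 [215.02591661 138.41622604]]
```

View pics/v13.png

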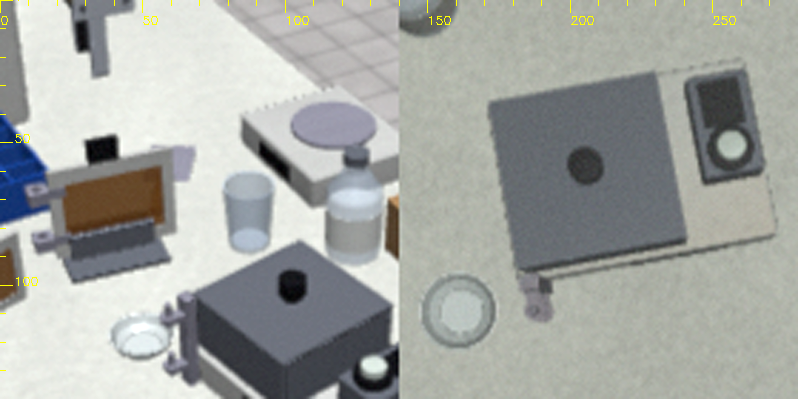

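>>> {"fn": "carry_out", "kwargs": {
  "rows": [
    [0.3, 0, 0, -0.03, 0],
    [0.3, 0, 0, -0.06, 0],
    [0.3, 0, 0, -0.085, 0],
    [0.3, 0, 0, -0.105, 0],
    [0.3, 0, 0, -0.118, 0],
    [0.3, 0, 0, -0.125, 0],
    [0.3, 0, 0, -0.1285, 0],
    [0.3, 0, 0, -0.1285, 0]
  ]
}}

```text
time_s: 44.05
ee_pos: [0.492, 0.3713, 0.1139]
ee_rot: [180.0, 0.0, 171.8]
force: [0.2, 0.2, 0.6]
gripper_width: 0.0609
```

>>> {"fn": "carry_out", "kwargs": {
  "grip_force": 40,
  "rows": [
    [-1, 0, 0, 0, 0],
    [-1, 0, 0, 0, 0],
    [-1, 0, 0, 0, 0],
    [-1, 0, 0, 0, 0],
    [-1, 0, 0, 0, 0],
    [-1, 0, 0, 0, 0],
    [-1, 0, 0, 0, 0],
    [-1, 0, 0, 0, 0],
    [-1, 0, 0, 0, 0],
    [-1, 0, 0, 0, 0]
  ]
}}

```text
time_s: 45.05
ee_pos: [0.4915, 0.3714, 0.1135]
ee_rot: [-180.0, -0.0, 171.8]
force: [0.4, -0.2, -0.2]
gripper_width: 0.0117
```

>>> {"fn": "carry_out", "kwargs": {
  "rows": [
    [-1, 0, 0, 0.005, 0],
    [-1, 0, 0, 0.012, 0],
    [-1, 0, 0, 0.022, 0],
    [-1, 0, 0, 0.035, 0],
    [-1, 0, 0, 0.05, 0],
    [-1, 0, 0, 0.07, 0],
    [-1, 0, 0, 0.095, 0],
    [-1, 0, 0, 0.12, 0],
    [-1, 0, 0, 0.135, 0],
    [-1, 0, 0, 0.14, 0],
    [-1, 0, 0, 0.14, 0]
  ]
}}

```text
time_s: 46.15
ee_pos: [0.4919, 0.3716, 0.2544]
ee_rot: [179.9, 0.1, 171.8]
force: [-0.5, -0.3, -1.5]
gripper_width: 0.0116
```

>>> {"fn": "carry_out", "kwargs": {
  "rows": [
    [-1, -0.006, -0.02, 0, -0.5],
    [-1, -0.015, -0.055, 0, -1.4],
    [-1, -0.025, -0.09, 0, -2.3],
    [-1, -0.035, -0.125, 0, -3.2],
    [-1, -0.045, -0.16, 0, -4.1],
    [-1, -0.055, -0.195, 0, -5],
    [-1, -0.065, -0.23, 0, -5.9],
    [-1, -0.075, -0.265, 0, -6.8],
    [-1, -0.085, -0.3, 0, -7.7],
    [-1, -0.093, -0.335, 0, -8.5],
    [-1, -0.1, -0.36, 0, -9.05],
    [-1, -0.1, -0.3615, 0, -9.05]
  ]
}}

```text
time_s: 47.35
ee_pos: [0.3899, 0.0079, 0.2519]
ee_rot: [-179.8, 0.0, 99.1]
force: [0.2, 0.1, -2.9]
gripper_width: 0.0115
```

>>> {"fn": "carry_out", "kwargs": {
  "rows": [
    [-1, 0, 0, 0, 0],
    [-1, 0, 0, -0.03, 0],
    [-1, 0, 0, -0.06, 0],
    [-1, 0, 0, -0.08, 0],
    [-1, 0, 0, -0.095, 0],
    [-1, 0, 0, -0.1, 0],
    [-1, 0, 0, -0.1, 0],
    [-1, 0, 0, -0.1, 0]
  ]
}}

```text
time_s: 48.15
ee_pos: [0.3922, 0.0104, 0.1541]
ee_rot: [179.9, 0.0, 99.5]
force: [0.4, -0.3, -1.5]
gripper_width: 0.0119
```

```bash
python3 - <<'E'
from h import *
s=get_state();print(s["ee_pos"],s["ee_rot"])
b=get_image("side")[:,:,::-1];a=get_image("top")[:,:,::-1];cv2.imwrite("pics/raw_s7.png",b);cv2.imwrite("pics/raw_t7.png",a)
# expected knuckle holes
g=[.392-.086*np.sin(np.radians(9.37)),.0103+.086*np.cos(np.radians(9.37)),9.37]
print(g,proj("side",place(g,[[0,0,.108+.0495],[0,0,.038+.0495]])),proj("top",place(g,[[0,0,.1575],[0,0,.0875]])))
crop(np.hstack([b[165:255,200:290],a[210:300,210:300]]),"v14",(0,0,180,90),4.4,1.8)
E
```

```text
[0.39220251 0.01035097 0.15409203] [1.79941702e+02 1.04962590e-02 9.94670388e+01]
[np.float64(0.3779983940165141), np.float64(0.0951525487530175), 9.37] [[219.41393755 193.79644514]
 [221.1561758  211.58457271]] [[234.30724356 262.91549829]
 [237.5890391  261.93395189]]
```

View pics/v14.png

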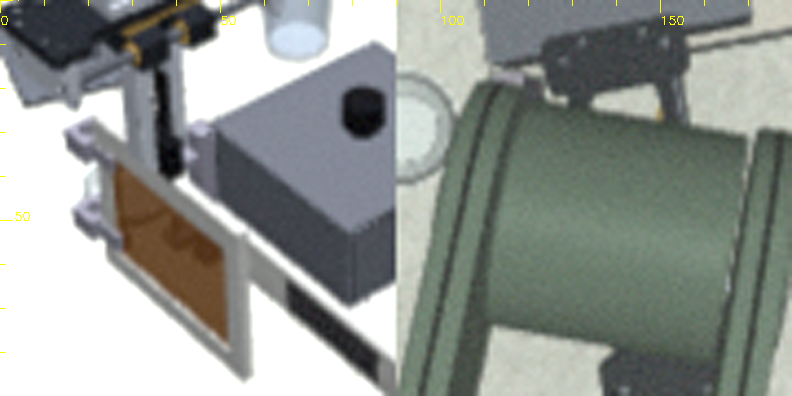

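```bash
python3 - <<'E'
from h import *
kh=ray("side",219.4,195.8,.1575);kl=ray("side",221.6,213.9,.0875)
ph=ray("side",239,197,.128);pl=ray("side",240.5,214.2,.058)
print(kh,kl,ph,pl,"move",ph-kh,pl-kl)
b=cv2.imread("pics/raw_s7.png");s0=cv2.imread("pics/side0.png")
p=s0[190:222,233:246];k=b[188:222,212:232]
f=lambda im:cv2.convertScaleAbs(cv2.resize(im,None,fx=12,fy=12,interpolation=cv2.INTER_CUBIC),alpha=1.5)
P=f(p);K=f(k);H=max(P.shape[0],K.shape[0]);P=cv2.copyMakeBorder(P,0,H-P.shape[0],0,10,0);
im=np.hstack([P,K])
for y in range(0,H,60): cv2.line(im,(0,y),(6,y),(0,0,255));
for x in range(0,im.shape[1],60): cv2.line(im,(x,0),(x,6),(0,0,255))
cv2.imwrite("pics/v15.png",im);print(im.shape)
E
```

```text
[0.37379911 0.08631809 0.1575    ] [0.37441199 0.08438884 0.0875    ] [0.43740184 0.08545037 0.128     ] [0.43860082 0.08524602 0.058     ] move [ 0.06360273 -0.00086772 -0.0295    ] [ 0.06418883  0.00085718 -0.0295    ]
(408, 406, 3)
```

View pics/v15.png

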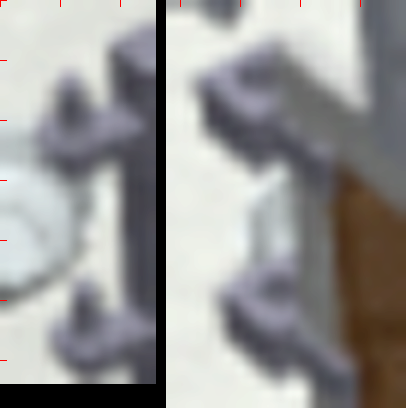

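>>> {"fn": "carry_out", "kwargs": {
  "rows": [
    [-1, 0, -0.005, 0, 0],
    [-1, 0.01, -0.005, 0, 0],
    [-1, 0.02, -0.005, 0, 0],
    [-1, 0.03, -0.005, 0, 0],
    [-1, 0.04, -0.005, 0, 0],
    [-1, 0.048, -0.005, 0, 0],
    [-1, 0.055, -0.005, 0, 0],
    [-1, 0.06, -0.005, 0, 0],
    [-1, 0.06, -0.005, 0, 0],
    [-1, 0.06, -0.005, 0, 0]
  ]
}}

```text
time_s: 49.25
ee_pos: [0.4512, 0.005, 0.1533]
ee_rot: [-180.0, -0.0, 99.4]
force: [0.5, -0.3, -2.2]
gripper_width: 0.0119
```

```bash
python3 - <<'E'
from h import *
s=get_state();print(s["ee_pos"],s["ee_rot"],s["force"])
b=get_image("side")[:,:,::-1];a=get_image("top")[:,:,::-1];cv2.imwrite("pics/raw_s8.png",b);cv2.imwrite("pics/raw_t8.png",a)
print(proj("side",[[.4377,.0903,.1575],[.4377,.0903,.128],[.4377,.0903,.0875],[.4377,.0903,.058]]))
crop(b,"v16",(215,180,265,230),11,1.5)
E
```

```text
[0.45124792 0.00495956 0.15327318] [-1.79958440e+02 -9.36834721e-03  9.93976956e+01] [ 0.46718676 -0.26066983 -2.24219331]
[[237.868991   188.53621757]
 [238.3742838  196.12948564]
 [239.04765353 206.2485231 ]
 [239.52392886 213.40573228]]
```

View pics/v16.png

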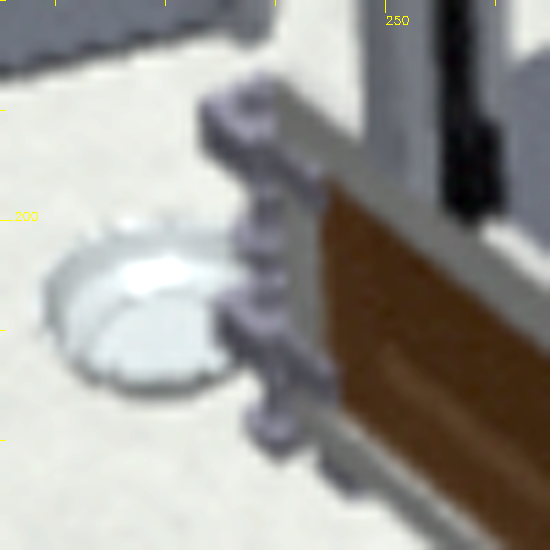

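>>> {"fn": "carry_out", "kwargs": {
  "rows": [
    [-1, 0, 0, -0.004, 0],
    [-1, 0, 0, -0.008, 0],
    [-1, 0, 0, -0.01, 0],
    [-1, 0, 0, -0.012, 0],
    [-1, 0, 0, -0.013, 0],
    [-1, 0, 0, -0.014, 0],
    [-1, 0, 0, -0.014, 0]
  ]
}}

```text
time_s: 50.05
ee_pos: [0.4519, 0.0053, 0.1397]
ee_rot: [179.9, -0.0, 99.4]
force: [0.1, 1.0, -1.1]
gripper_width: 0.0115
```

>>> {"fn": "carry_out", "kwargs": {
  "rows": [
    [-1, 0, 0, -0.001, 0],
    [-1, 0, 0, -0.002, 0],
    [-1, 0, 0, -0.003, 0],
    [-1, 0, 0, -0.004, 0],
    [-1, 0, 0, -0.005, 0],
    [-1, 0, 0, -0.005, 0]
  ]
}}

```text
time_s: 50.65
ee_pos: [0.4519, 0.0056, 0.1343]
ee_rot: [179.9, -0.1, 99.4]
force: [3.3, 5.6, 0.7]
gripper_width: 0.0115
```

>>> {"fn": "carry_out", "kwargs": {
  "rows": [
    [-1, 0.0005, 0.001, 0, 0],
    [-1, 0.001, 0.002, 0, 0],
    [-1, 0.001, 0.002, -0.001, 0],
    [-1, 0.001, 0.002, -0.002, 0],
    [-1, 0.001, 0.002, -0.003, 0],
    [-1, 0.001, 0.002, -0.003, 0]
  ]
}}

```text
time_s: 51.25
ee_pos: [0.452, 0.0067, 0.131]
ee_rot: [-179.9, 0.0, 99.4]
force: [0.8, 1.4, -2.9]
gripper_width: 0.0116
```

>>> {"fn": "carry_out", "kwargs": {
  "rows": [
    [-1, 0, 0.0005, -0.001, 0],
    [-1, 0, 0.0005, -0.002, 0],
    [-1, 0, 0.0005, -0.003, 0],
    [-1, 0, 0.0005, -0.004, 0],
    [-1, 0, 0.0005, -0.005, 0],
    [-1, 0, 0.0005, -0.005, 0]
  ]
}}

```text
time_s: 51.85
ee_pos: [0.4521, 0.0073, 0.1261]
ee_rot: [-179.9, 0.0, 99.4]
force: [-0.5, -0.1, -2.6]
gripper_width: 0.0118
```

>>> {"fn": "carry_out", "kwargs": {
  "rows": [
    [-1, 0, 0, -0.001, 0],
    [-1, 0, 0, -0.002, 0],
    [-1, 0, 0, -0.003, 0],
    [-1, 0, 0, -0.004, 0],
    [-1, 0, 0, -0.005, 0],
    [-1, 0, 0, -0.005, 0]
  ]
}}

```text
time_s: 52.45
ee_pos: [0.4529, 0.0072, 0.1222]
ee_rot: [180.0, 0.0, 99.4]
force: [-0.5, -1.4, 3.3]
gripper_width: 0.0118
```

>>> {"fn": "carry_out", "kwargs": {
  "rows": [
    [-0.4, 0, 0, 0, 0],
    [-0.4, 0, 0, 0, 0],
    [-0.4, 0, 0, 0, 0],
    [-0.4, 0, 0, 0, 0],
    [-0.4, 0, 0, 0.02, 0],
    [-0.4, 0, 0, 0.05, 0],
    [-0.4, 0, 0, 0.09, 0],
    [-0.4, 0, 0, 0.13, 0],
    [-1, 0, 0, 0.13, 0]
  ]
}}

```text
time_s: 53.35
ee_pos: [0.4567, 0.0068, 0.258]
ee_rot: [179.3, 0.2, 99.4]
force: [0.9, 0.4, 0.0]
gripper_width: 0.0232
```

>>> {"fn": "carry_out", "kwargs": {
  "rows": [
    [-1, 0.02, -0.04, 0, 0],
    [-1, 0.045, -0.085, 0, 0],
    [-1, 0.05, -0.13, 0, 0],
    [-1, 0.05, -0.17, 0, 0],
    [-1, 0.05, -0.21, 0, 0],
    [-1, 0.05, -0.25, 0, 0],
    [-1, 0.05, -0.28, 0, 0],
    [-1, 0.05, -0.28, 0, 0]
  ]
}}

```text
time_s: 54.15
ee_pos: [0.5016, -0.276, 0.2497]
ee_rot: [-179.9, -0.0, 99.1]
force: [-0.1, 0.7, 0.1]
gripper_width: 0.0004
```

```bash
python3 - <<'E'
from circ import *
s=get_state();print(s["ee_pos"],s["gripper_width"])
b=get_image("side")[:,:,::-1].copy();a=get_image("top")[:,:,::-1].copy();cv2.imwrite("pics/raw_s9.png",b);cv2.imwrite("pics/raw_t9.png",a)
# amber mask in side and top; expected hung pane projections (pin at .438,.091)
g=[.438,.091,9.37]
for n,im in(("side",b),("top",a)):
    h=cv2.cvtColor(im,cv2.COLOR_BGR2HSV);m=((h[:,:,0]>5)&(h[:,:,0]<20)&(h[:,:,1]>110)).astype(np.uint8)
    num,l,st,ce=cv2.connectedComponentsWithStats(m)
    print(n,[(st[i].tolist(),ce[i].round(1).tolist()) for i in range(1,num) if st[i,4]>60])
    print(proj(n,place(g,[[0,-.014,.02],[0,-.174,.02],[0,-.014,.15],[0,-.174,.15],[0,-.094,.085],[0,-.066,.18],[0,-.106,.18]])).round(1).tolist())
    d=(h[:,:,2]<35).astype(np.uint8)
    u,v=proj(n,place(g,[0,-.086,.168]))[0];x0,y0=int(u)-12,int(v)-12
    num,l,st,ce=cv2.connectedComponentsWithStats(d[y0:y0+24,x0:x0+24]);print("dark near",u.round(1),v.round(1),[(ce[i]+[x0,y0]).round(1).tolist()+[int(st[i,4])] for i in range(1,num)])
# button
c=circles(a,[(306.75,181)],5.2);print("btn",c)
c2=circles(b,[(311,218.5)],5.5,w=9);print(c2)
for z in(.098,.102,.106,.11): print(z,ray("top",c[0][0],c[0][1],z).round(4),ray("side",311.0,218.3,z).round(4))
E
```

```text
[ 0.50156742 -0.27597717  0.24974396] 0.00039856037866437796
side [([0, 1, 55, 128, 3231], [19.9, 71.6]), ([337, 172, 43, 36, 531], [360.5, 191.9]), ([161, 178, 24, 25, 345], [172.9, 190.2]), ([245, 205, 24, 39, 443], [256.7, 223.7])]
[[242.7, 224.4], [274.3, 251.4], [240.7, 192.5], [274.1, 218.9], [257.4, 221.8], [250.7, 192.8], [259.1, 199.3]]
dark near 255.0 199.2 [[255.5, 201.7, 101]]
top [([200, 69, 77, 41, 1571], [236.4, 88.1])]
[[246.4, 238.7], [301.9, 228.1], [241.6, 237.4], [304.5, 225.4], [273.7, 232.5], [261.4, 233.0], [277.7, 229.9]]
dark near 269.7 231.7 []
btn [(np.float32(306.0), np.float32(180.16667), np.float32(4.9500003))]
[(np.float32(308.66666), np.float32(220.5), np.float32(5.633333))]
0.098 [ 0.5901 -0.0916  0.098 ] [ 0.5937 -0.0826  0.098 ]
0.102 [ 0.5894 -0.0913  0.102 ] [ 0.591  -0.0864  0.102 ]
0.106 [ 0.5887 -0.091   0.106 ] [ 0.5884 -0.0901  0.106 ]
0.11 [ 0.588  -0.0908  0.11  ] [ 0.5857 -0.0939  0.11  ]
```

>>> {"fn": "carry_out", "kwargs": {
  "rows": [
    [-1, 0.02, 0.042, 0, 0],
    [-1, 0.04, 0.085, 0, 0],
    [-1, 0.06, 0.128, 0, 0],
    [-1, 0.077, 0.165, 0, 0],
    [-1, 0.0855, 0.182, 0, 0],
    [-1, 0.0855, 0.182, -0.04, 0],
    [-1, 0.0855, 0.182, -0.08, 0],
    [-1, 0.0855, 0.182, -0.12, 0],
    [-1, 0.0855, 0.182, -0.145, 0],
    [-1, 0.0855, 0.182, -0.158, 0],
    [-1, 0.0855, 0.182, -0.164, 0],
    [-1, 0.0855, 0.182, -0.164, 0]
  ]
}}

```text
time_s: 55.45
ee_pos: [0.5881, -0.0899, 0.0877]
ee_rot: [180.0, -0.0, 99.4]
force: [0.3, 0.3, 0.3]
gripper_width: 0.0008
```

>>> {"fn": "carry_out", "kwargs": {
  "rows": [
    [-1, 0, 0, -0.002, 0],
    [-1, 0, 0, -0.004, 0],
    [-1, 0, 0, -0.006, 0],
    [-1, 0, 0, -0.008, 0],
    [-1, 0, 0, -0.01, 0],
    [-1, 0, 0, -0.01, 0]
  ]
}}

```text
time_s: 56.05
ee_pos: [0.5888, -0.0909, 0.078]
ee_rot: [179.9, 0.0, 99.4]
force: [1.7, 0.2, 3.9]
gripper_width: 0.0003
```

>>> {"fn": "carry_out", "kwargs": {
  "rows": [
    [-1, 0, 0, -0.0015, 0],
    [-1, 0, 0, -0.003, 0],
    [-1, 0, 0, -0.0045, 0],
    [-1, 0, 0, -0.006, 0],
    [-1, 0, 0, -0.007, 0],
    [-1, 0, 0, -0.007, 0]
  ]
}}

```text
time_s: 56.65
ee_pos: [0.589, -0.091, 0.0753]
ee_rot: [179.9, 0.1, 99.4]
force: [-7.3, 1.5, 23.4]
gripper_width: 0.0004
```

>>> {"fn": "carry_out", "kwargs": {
  "rows": [
    [-1, 0, 0, 0.005, 0],
    [-1, 0, 0, 0.02, 0],
    [-1, 0, 0, 0.06, 0],
    [-1, 0, 0, 0.11, 0],
    [-1, 0, 0, 0.16, 0],
    [-1, -0.02, -0.045, 0.17, 0],
    [-1, -0.04, -0.09, 0.17, 0],
    [-1, -0.06, -0.135, 0.17, 0],
    [-1, -0.08, -0.18, 0.17, 0],
    [-1, -0.1, -0.225, 0.17, 0],
    [-1, -0.12, -0.27, 0.17, 0],
    [-1, -0.13, -0.3, 0.17, 0]
  ]
}}

```text
time_s: 57.85
ee_pos: [0.4555, -0.3929, 0.2399]
ee_rot: [-179.9, -0.1, 99.2]
force: [0.2, 0.6, 0.5]
gripper_width: 0.0007
```

>>> {"fn": "carry_out", "kwargs": {
  "rows": [
    [-1, 0, 0, 0, 0],
    [-1, 0, 0, 0, 0],
    [-1, 0, 0, 0, 0],
    [-1, 0, 0, 0, 0],
    [-1, 0, 0, 0, 0]
  ]
}}

```text
time_s: 58.35
ee_pos: [0.4587, -0.3894, 0.2406]
ee_rot: [180.0, -0.0, 99.5]
force: [0.0, -0.7, 0.3]
gripper_width: 0.0005
```

```bash
python3 - <<'E'
from circ import *
print(get_state()["time_s"],get_state()["force"])
b=get_image("side")[:,:,::-1].copy();a=get_image("top")[:,:,::-1].copy();cv2.imwrite("pics/raw_s10.png",b);cv2.imwrite("pics/raw_t10.png",a)
t6=cv2.imread("pics/raw_t6.png");s6=cv2.imread("pics/raw_s6.png");s9=cv2.imread("pics/raw_s9.png");t0=cv2.imread("pics/top0.png")
D=lambda x,y,r:round(float(np.abs(x[r[1]:r[3],r[0]:r[2]].astype(int)-y[r[1]:r[3],r[0]:r[2]]).mean()),2)
print("cover top vs t6",D(a,t6,(215,150,290,215)),"vs t0",D(a,t0,(215,150,290,215)),"button top",D(a,t6,(298,172,316,190)),"floor noise",D(a,t6,(330,10,345,40)))
print("side guard s9-s10",D(b,s9,(230,180,280,255)),"button side",D(b,s6,(302,210,320,226)))
for c in circles(a,[(306.3,180.5)],5.2)+circles(a,[(255.2,186.5)],6): print(c, c and ray("top",c[0],c[1],.147).round(4))
h=cv2.cvtColor(b,cv2.COLOR_BGR2HSV);m=((h[:,:,0]>5)&(h[:,:,0]<20)&(h[:,:,1]>110)).astype(np.uint8)
n,l,st,ce=cv2.connectedComponentsWithStats(m[180:260,230:290]);print([(st[i].tolist(),(ce[i]+[230,180]).round(2)) for i in range(1,n) if st[i,4]>60])
# bystanders: compare regions with start
for nm,r in dict(dish=(196,224,226,254),beaker=(148,148,182,178),bottle=(176,105,210,142),tipbox=(406,145,462,190)).items(): print(nm,D(a,t0,r))
# guard frame bottom corner heights in side: white->bench edges; hung model vs 10mm-high alternative
for z in(0,.01,.018):
    print(z,proj("side",place([.438,.091,9.37],[[-.004,-.026,.02+.012+z],[-.004,-.162,.02+.118+z]])).round(1).tolist())
E
```

```text
58.35 [ 0.04453168 -0.73617266  0.27401852]
cover top vs t6 3.93 vs t0 5.97 button top 3.57 floor noise 4.23
side guard s9-s10 4.58 button side 27.2
(np.float32(306.33334), np.float32(180.66667), np.float32(5.266667)) [ 0.5801 -0.089   0.147 ]
(np.float32(255.33333), np.float32(187.5), np.float32(6.7000003)) [0.5658 0.0409 0.147 ]
[([15, 25, 24, 39, 444], array([256.7 , 223.61]))]
dish 6.19
beaker 5.89
bottle 5.23
tipbox 11.05
0 [[243.8, 224.1], [270.4, 220.6]]
0.01 [[243.6, 221.7], [270.3, 217.9]]
0.018 [[243.5, 219.8], [270.3, 215.8]]
```

```bash
python3 - <<'E'
from h import *
t6=cv2.imread("pics/raw_t6.png");t0=cv2.imread("pics/top0.png");t10=cv2.imread("pics/raw_t10.png")
r=(406,145,462,190);D=lambda x,y:round(float(np.abs(x[r[1]:r[3],r[0]:r[2]].astype(int)-y[r[1]:r[3],r[0]:r[2]]).mean()),2)
print("tipbox t6-t0",D(t6,t0),"t10-t6",D(t10,t6),"t10 dark px",int((t10[145:190,406:462].max(2)<40).sum()))
for f in("s8","s9","s10"):
    b=cv2.imread(f"pics/raw_{f}.png");h=cv2.cvtColor(b,cv2.COLOR_BGR2HSV);m=((h[:,:,0]>5)&(h[:,:,0]<20)&(h[:,:,1]>110)).astype(np.uint8)
    n,l,st,ce=cv2.connectedComponentsWithStats(m[180:260,230:290]);i=1+np.argmax(st[1:,4]);print(f,st[i].tolist(),(ce[i]+[230,180]).round(2))
print(proj("side",[[.4517,.008,.115],[.4517,.008,.085]]))
E
```

```text
tipbox t6-t0 1.89 t10-t6 9.84 t10 dark px 104
s8 [14, 17, 26, 39, 478] [256.96 215.98]
s9 [15, 25, 24, 39, 443] [256.72 223.65]
s10 [15, 25, 24, 39, 444] [256.7  223.61]
[[255.15192089 212.68353045]
 [255.44907685 220.20302503]]
```

```bash
python3 -c "
from rig import *
print(close_job())"
```

```text
the job is handed in; nothing more can be done
None
```

I carried out every step in order and handed the job in at about 58 s of the 210 s allowed. The hand-in reports no verdict.

**What I did**
- I set the cover on the pad and stood the four vials in the four wells.
- I put the cover back over the block and hung the guard leaf on both pins.
- I pressed the start button to its stop once and moved the arm clear.

**What the checks showed**
- **Vials:** before the cover went on, both cameras showed all four caps centred in their wells at the fully-down height.
- **Cover:** it met the deck at the same height as when I first lifted it, to within about 2 mm. A top view showed it square on the station.
- **Guard:** the wrist felt the knuckles reach the collars. In the side view the pane dropped 7.65 pixels, about 30 mm, which matches the expected drop. It sits across the front and was not moving.
- **Button:** it bottomed at 23 N, and the final top view shows it back out.
- **Bystanders:** the dish, beaker and bottle look unchanged from the start in the top view.

**What failed or disagreed**
- **Finger length:** the fingertips sat about 30 mm higher than the reported tool position. My first two grips on the knob closed on air, so I measured the offset by touching the knob and allowed for it afterwards.
- **Camera estimates:** they differed by up to 4 mm at the pins. I corrected about 2 mm using the contact force while lowering the guard.
- **Clear box:** the gripper partly hid it in the last picture. It was unmoved in the last clear view, before I picked up the guard.
- **Button from the side:** the last side view of the button differed from an earlier one, probably because the arm was in the way. Only the top view confirms it is out.

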